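# Set four stones out on the display stands made for them

### The job

Set the four finished pieces out for sale, each on its own stand: the slate, the plum pebble and the pale pebble each in the carved wooden stand whose seat is cut to its size, lying flat inside the lip with its long side along the seat's long side, and the quartz point in the spring clips, pressed down between the leaves onto its rests. Do not let go of the quartz point until the clips have closed over it, and set every piece down without dropping it.

Things in the scene. Friction and masses are not known exactly. Their poses are not given: they have to be found in the camera images.
- slate: The large stone: grey slate flake, low elongated oval lump on the open cloth in front of the red vice, 46 x 64 x 22 mm (x by y by z); its foot, up to 5 mm height, is 43 x 59 mm. Loose, lies flat. Origin at the middle of its underside, long side along y, z up. Grasp across the short side (along x). About 0.1 kg.
- plum_pebble: The medium stone: plum-coloured steep-sided pebble 36 x 44 x 30 mm; foot 35 x 42 mm. Loose. Origin at the middle of its underside, long side along y, z up. Grasp along x. About 0.07 kg.
- pale_pebble: The small stone: pale cream pebble 26 x 34 x 20 mm; foot 23 x 29 mm. Loose. Origin at the middle of its underside, long side along y, z up. Grasp along x. About 0.03 kg.
- quartz_point: Polished dark smoky-quartz point, an eight-sided bar 24 mm across the flats, lying on one flat: its straight part runs 84 mm along y (from -42 to +42 mm) and it tapers to a long tip at y = +60 mm and a short tip at y = -53 mm. Loose, about 0.12 kg. Origin at its underside, in the middle of the straight part; z up. Grasp along x in the middle of the straight part.
- large_stand: Largest of three carved dark-wood oval stands, 70 x 87 mm over all (x by y), fixed to the table. Seat: flat cork-lined floor 12 mm above the table inside a rounded lip, lip top 16.3 mm above the table. Inside the lip 56 x 71 mm (x by y), cut to the foot of the slate with 5 to 7 mm to spare all round, either way round. Origin on the table under the middle of the seat; long side along y; z up.
- medium_stand: Middle-sized of three carved dark-wood oval stands, 60 x 67 mm over all (x by y), fixed to the table. Seat: flat cork-lined floor 12 mm above the table inside a rounded lip, lip top 16.3 mm above the table. Inside the lip 45 x 52 mm (x by y), cut to the foot of the plum pebble with 5 to 7 mm to spare all round, either way round. Origin on the table under the middle of the seat; long side along y; z up.
- small_stand: Smallest of three carved dark-wood oval stands, 48 x 55 mm over all (x by y), fixed to the table. Seat: flat cork-lined floor 12 mm above the table inside a rounded lip, lip top 16.3 mm above the table. Inside the lip 34 x 40 mm (x by y), cut to the foot of the pale pebble with 5 to 7 mm to spare all round, either way round. Origin on the table under the middle of the seat; long side along y; z up.
- clip_stand: Spring-clip stand for the quartz point, fixed: wooden base 48 x 106 x 12 mm, long side along y. Two steel clips, 14 mm wide, at y = -34 and +34 mm; 54 mm gap between them for the fingers. Each has a felt-floored trough, floor 22 mm above the table, where the point's underside lies, between two leaves (at +x and -x) with flared mouths 39 mm wide, 61 mm above the table. Origin on the table under the middle; z up.
- clip_jaw_a (a joint): Angle (rad) of the +x leaves (one part, both clips), hinged 12.5 mm above the table along y, padded throat at 42 mm height. 0 = empty, 0.14 or more = fully apart as the point is pressed down (level, parallel to y, either way round; takes up to about 16 N, most when its underside is 37 mm above the table), about 0.06 = sprung back over its upper edges, pressing it onto the rests.
- clip_jaw_b (a joint): The same for the leaves on the -x side. The throats stand 16 mm apart when empty and the point is 24 mm wide.

How it is judged:
By the outcome, as a careful person would: the job done as asked, in the order asked, and still so for the second after the job is handed in, with the robot touching nothing.
It also fails if it takes over 115 s, if anything falls off the work surface, if the arm or the gripper's body presses on something with over 40 N, if the wrist force passes 120 N, or if a joint passes its speed limit or range.

### The arm

A 6-joint arm with a two-finger parallel gripper is mounted at the origin on a cart in front of the work surface, level with it; the furniture and walls round the work are solid. World frame = base frame: x ahead of the robot, y to its left, z up, the work surface at z = 0. Lengths are in m, angles in degrees, forces in N, time in s.
With the tool pointing down it reaches from about 0.25 to 0.725 m from the base axis. Payload 9.7 kg.
Tool frame: the origin (TCP) lies at the very end of the fingers, on their centre line; the grasp point (between the pads) lies 19 mm behind it; z points along the fingers, y is the direction in which the jaws open and shut (so a half turn about z gives the same grasp; the last joint's range is limited). The gripper opens to 85 mm and grips with 20 to 120 N. Pads are 22 mm wide; open, the fingers measure 114 mm over their backs; the gripper's body (76 mm by 85 mm) begins 54 mm behind the grasp point. The pads swing forward as they close: fully open they stand 13 mm farther back than shut.
Start: joints at [-70.76, 4.979, 10.078, 95.1, 0, 90], TCP at [0.181, -0.519, 0.198] pointing down, gripper open.
Joint ranges: [-179.16, 179.16], [-48.56, 103.87], [-65.8, 70.77], [-126.05, 130.52], [-82.76, 87.17], [-180, 180]. Speed limits (degrees/s): [127.2, 127.2, 147.25, 180, 180, 180].

### API

Orientations are given as [roll, pitch, yaw] about the fixed x, y, z axes, in that order (R = Rz(yaw) Ry(pitch) Rx(roll)).
In Python, from workcell import bot gives the robot as it stands.
- The arm moves only by the shell command python3 -m pendant 'ROWS' [FORCE]. ROWS is JSON, a list that holds one entry, the list of rows, each a list of 7 numbers: the shift along the tool's x, y, z in cm, then the turn, a rotation vector about the tool's x, y, z in rad, then the opening in per cent of the stroke, from 0 (shut) to 100 (fully open). In form: [[[dx, dy, dz, ax, ay, az, gripper], ...]]. A call has 1 to 5 rows; each row shifts and turns the pose as measured when the row begins, along the tool's axes as they then stand; what a row does not reach is not made up. A row lasts 1/12 s, in which the tool goes at most 41.7 mm and 7.16 degrees, less where a joint would pass 70% of its speed; a pose out of reach is approached as far as the arm can. A call with a gripper value outside its range is refused whole. The fingers move at their own pace and stop on an object; FORCE is the grip in N (left out, the last holds). Time passes only in rows, so rows that do not move let the fingers close. It gives the time, the measured TCP pose, the force and the opening at its end, in the units of the state.
- bot.get_obs(): the state, without advancing time (a new reading comes with each control period).
- bot.camera(name): name is "side" or "top" or "wrist"; returns the picture (420x560x3 uint8, red, green, blue); there is no depth.
- bot.get_calibration(name): a dict with "intrinsics" (3x3 intrinsics, pixels), "pose" (4x4, takes a point from camera to world coordinates); the wrist camera has in their place "T_tool_cam" (4x4, takes a point from camera to tool coordinates, whose origin is the TCP and whose axes are the flange's). Camera axes: x right, y down, z forward; pixel columns grow to the right and rows downward; lengths in m; the calibration is good to about 2 mm. A picture is of the moment at which its call begins: read the wrist's pose just before it. get_calibration takes no time and is no camera call.
- bot.job_done(): hands the job in, once; it reports no verdict.
Trained networks look in the newest picture that a camera, given by its name, has taken for a name from the list of things; names that differ only in an ending like _2 or _b are one class to them, and where a whole thing is asked for, a point or a joint stands for the part that bears it (a point fixed in the world has none). Each returns a list of dicts, best first, with "confidence" (0 to 1); they miss things now and then, are a little off and sometimes report something else, mostly with a low value. They report only what shows in the picture. A call takes as long as a camera call.
- bot.masks_of(camera, thing): "pixels" (420x560 bool, what is visible of it) and "extent" ([left, top, right, bottom] in pixels, round what is visible of it).
- bot.mark_of(camera, thing): "uv" ([column, row] in pixels: a listed point, or the origin of a listed thing).
The state is a dict: "time": time; "q": joint angles; "qd": joint speeds; "joint_efforts": joint torques, N m; "ee_pos": TCP position; "tcp_rot": TCP orientation; "wrist_force": force on the tool from outside, world axes, zero at the start; "torque": the same for the moment, N m; "opening": finger opening in m.
Only numpy, scipy, OpenCV 4.12 (cv2) and the standard library are available. Lean on these libraries where they do the work, as an engineer would, in place of code of your own. Each camera call takes 0.05 s, during which the arm holds its last target. There are 200 camera calls.

## Working session

There is one attempt and no reset: what is moved stays moved. The work goes in short steps, Python scripts to look and compute and a shell command to move; the robot and the scene stay as the last step left them, time stands still between calls to the robot, and variables do not carry over. Pictures are saved under pics/ and viewed, about 12 in all and at most 16, crops included, and the job is handed in when it is done.

```bash
mkdir -p pics; ls
cat > h.py <<'E'
import numpy as np, cv2
from workcell import bot
from scipy.spatial.transform import Rotation as R
def save(cam,name):
    im=bot.camera(cam); cv2.imwrite(f'pics/{name}.png',cv2.cvtColor(im,cv2.COLOR_RGB2BGR)); return im
def cam_pose(cam):
    c=bot.get_calibration(cam)
    if 'pose' in c: return np.array(c['intrinsics']),np.array(c['pose'])
    o=bot.get_obs(); T=np.eye(4); T[:3,:3]=R.from_euler('xyz',o['tcp_rot'],degrees=True).as_matrix(); T[:3,3]=o['ee_pos']
    return np.array(c['intrinsics']),T@np.array(c['T_tool_cam'])
def px2w(cam,uv,z):
    K,T=cam_pose(cam); uv=np.atleast_2d(np.asarray(uv,float))
    d=(T[:3,:3]@np.linalg.solve(K,np.c_[uv,np.ones(len(uv))].T)).T
    return T[:3,3]+d*((z-T[2,3])/d[:,2])[:,None]
def w2px(cam,p):
    K,T=cam_pose(cam); p=np.atleast_2d(p); c=(p-T[:3,3])@T[:3,:3]; q=c@K.T; return q[:,:2]/q[:,2:]
E
python3 - <<'E'
from h import *
print(bot.get_obs())
for c in ['top','side','wrist']:
    save(c,c+'0'); K,T=cam_pose(c); print(c,K[0,0],T[:3,3].round(3),T[:3,2].round(2))
things={'slate':.01,'plum_pebble':.015,'pale_pebble':.01,'quartz_point':.012,'large_stand':.014,'medium_stand':.014,'small_stand':.014,'clip_stand':.01}
save('top','top0')
for t,z in things.items():
    for m in bot.masks_of('top',t)[:2]:
        r=cv2.minAreaRect(np.argwhere(m['pixels'])[:,::-1].astype(np.float32)); b=px2w('top',cv2.boxPoints(r),z)
        e=[b[1]-b[0],b[2]-b[1]]; L=max(e,key=np.linalg.norm)
        print(t,round(m['confidence'],2),m['extent'],b.mean(0)[:2].round(4),[round(np.linalg.norm(x)*1000) for x in e],'long ang',round(np.degrees(np.arctan2(L[1],L[0])),1))
    for m in bot.mark_of('top',t)[:2]: print('   mark',round(m['confidence'],2),np.round(m['uv'],1),px2w('top',m['uv'],0)[0,:2].round(4))
E
```

```text
pics
{'time': 0.0, 'q': array([-7.07612069e+01,  5.01000959e+00,  1.00329321e+01,  9.50997854e+01,
       -7.65053210e-04,  8.99997363e+01]), 'qd': array([-0.01730671, -0.08716118, -0.04840351,  0.0601357 , -0.05601889,
        0.09106304]), 'joint_efforts': array([-3.88644157e-04, -5.20388818e+01,  4.64800429e+01,  1.65509270e-02,
       -1.21849653e-04, -2.89072148e-05]), 'ee_pos': array([ 0.18112973, -0.51901493,  0.19687994]), 'tcp_rot': array([-1.79923137e+02,  7.64698785e-04,  1.92390579e+01]), 'wrist_force': array([-0.02747156,  0.03914842, -0.51262942]), 'torque': array([ 0.03112157, -0.0260586 ,  0.00357939]), 'opening': 0.08523450329152303}
top 522.969027780659 [0.289 0.027 1.189] [ 0.2  -0.02 -0.98]
side 423.0122067244249 [ 0.412 -0.829  0.757] [ 0.08  0.76 -0.64]
wrist 309.4388621481395 [ 0.244 -0.499  0.374] [-0.25 -0.09 -0.96]
slate 0.56 [277.4, 249.2, 304.6, 267.6] [ 0.425  -0.0179] [59, 48] long ang -88.5
slate 0.5 [114.7, 225.6, 146.9, 249.1] [0.4613 0.3461] [61, 57] long ang -88.5
   mark 0.75 [289.9 259.1] [ 0.4223 -0.0135]
plum_pebble 0.77 [338.5, 204.8, 353.0, 21
[... 477 characters left out ...]
3, 241.9, 249.0] [0.4767 0.1329] [68, 86] long ang -98.1
   mark 0.95 [227.3 232.2] [0.4806 0.1315]
medium_stand 0.85 [114.8, 227.6, 144.2, 251.1] [0.4584 0.3459] [63, 57] long ang -88.5
   mark 0.86 [131.  236.5] [0.4648 0.3501]
small_stand 0.92 [156.6, 173.7, 179.9, 193.3] [0.5894 0.2773] [53, 48] long ang -88.3
small_stand 0.33 [245.1, 169.1, 277.7, 179.4] [0.616  0.0606] [17, 82] long ang -96.4
   mark 0.6 [169.8 184.2] [0.5903 0.2702]
clip_stand 0.78 [234.0, 168.2, 282.1, 195.6] [0.5971 0.062 ] [63, 108] long ang -98.1
clip_stand 0.28 [238.9, 182.3, 276.4, 198.1] [0.5839 0.0662] [18, 86] long ang -97.8
   mark 0.77 [259.6 184.9] [0.5947 0.061 ]
   mark 0.23 [130.4 237.9] [0.4616 0.3512]
```

Run:
```python
import cv2
im=cv2.imread('pics/top0.png'); cv2.imwrite('pics/top0c.png',cv2.resize(im[130:300,90:490],(800,340),interpolation=cv2.INTER_CUBIC))
```

```text
(no output)
```

View pics/top0c.png

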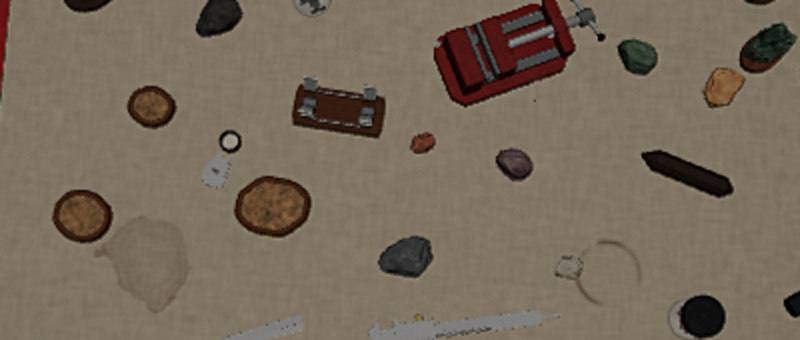

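View pics/side0.png

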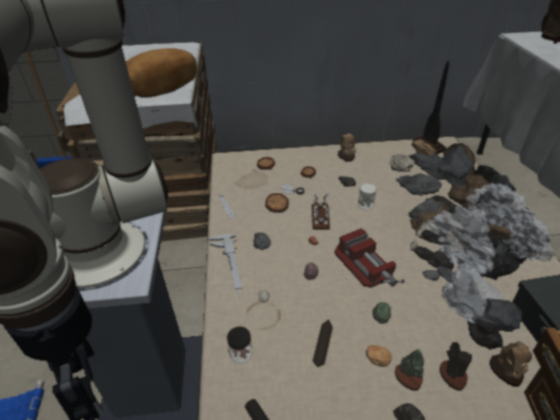

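Top crop: slate at (405,257), plum (514,163), pale (568,267), quartz (687,173), stands at (272,206), (82,215), (151,106), clips (340,108); they match the networks. The vice is at (510,50). The side view agrees. I'll take the wrist camera over the slate.

```bash
cat >> h.py <<'E'
def plan(x,y,z,yaw=None,step=4.0):
    "tool-frame shift (cm) from here to target, rows needed, and turn (rad about tool z)"
    o=bot.get_obs(); Rm=R.from_euler('xyz',o['tcp_rot'],degrees=True)
    d=Rm.inv().apply(np.array([x,y,z])-o['ee_pos'])*100
    n=int(np.ceil(np.linalg.norm(d)/step)) or 1
    s=f't={o["time"]:.1f} pos {o["ee_pos"].round(4)} yaw {o["tcp_rot"][2]:.1f} open {o["opening"]*1000:.1f} F {o["wrist_force"].round(1)} | d {d.round(2)} rows {n} x {(d/n).round(2)}'
    if yaw is not None:
        t=-np.radians((yaw-o['tcp_rot'][2]+180)%360-180); m=int(np.ceil(abs(t)/.12)) or 1; s+=f' | turn {t:.3f} = {m} x {t/m:.3f}'
    print(s)
def look(cam,things):
    "outline centre, long direction at height z, by moments"
    for t,z in things.items():
        for m in bot.masks_of(cam,t)[:2]:
            p=np.argwhere(m['pixels'])[:,::-1]; w=px2w(cam,p,z)[:,:2]
            c,(wd,ht),a=cv2.minAreaRect((w*1000).astype(np.float32)); ev,V=np.linalg.eigh(np.cov(w.T)); L=V[:,1]
            print(t,round(m['confidence'],2),np.round(m['extent']),'mean',w.mean(0).round(4),'rect',np.round(c,1),round(wd,1),round(ht,1),round(a,1),'sd',(4000*np.sqrt(ev)/2).round(1),'long',round(np.degrees(np.arctan2(L[1],L[0]))%180,1))
        for m in bot.mark_of(cam,t)[:2]: print('   mark',round(m['confidence'],2),np.round(m['uv'],1),px2w(cam,m['uv'],0)[0,:2].round(4))
E
python3 -c "
from h import *
plan(.46,-.2,.25,0)"
```

```text
t=1.0 pos [ 0.1813 -0.5193  0.1976] yaw 19.2 open 85.3 F [ 0.4 -0.3  0.4] | d [ 36.84 -20.96  -5.24] rows 11 x [ 3.35 -1.91 -0.48] | turn 0.336 = 3 x 0.112
```

```bash
python3 -m pendant '[[[3.35,-1.9,-0.5,0,0,0,100],[3.35,-1.9,-0.5,0,0,0,100],[3.35,-1.9,-0.5,0,0,0,100],[3.35,-1.9,-0.5,0,0,0,100],[3.35,-1.9,-0.5,0,0,0,100]]]' 30
python3 -m pendant '[[[3.35,-1.9,-0.5,0,0,0,100],[3.35,-1.9,-0.5,0,0,0,100],[3.35,-1.9,-0.5,0,0,0,100],[3.35,-1.9,-0.5,0,0,0,100],[3.35,-1.9,-0.5,0,0,0,100]]]'
python3 -m pendant '[[[3.35,-1.9,-0.5,0,0,0,100],[0,0,0,0,0,0.112,100],[0,0,0,0,0,0.112,100],[0,0,0,0,0,0.112,100],[0,0,0,0,0,0,100]]]'
python3 - <<'E'
from h import *
plan(.46,-.2,.25,0)
save('wrist','w1')
look('wrist',{'slate':.0,'plum_pebble':.0,'pale_pebble':.0,'quartz_point':.012})
E
```

```text
time: 1.42
ee_pos: [0.3076, -0.3738, 0.2204]
tcp_rot: [-179.8, 0.1, 18.6]
wrist_force: [0.3, 0.0, 1.1]
opening: 0.0855
time: 1.83
ee_pos: [0.4405, -0.2223, 0.2477]
tcp_rot: [-180.0, -0.0, 18.5]
wrist_force: [0.0, -0.8, 0.8]
opening: 0.0854
time: 2.25
ee_pos: [0.473, -0.1839, 0.2537]
tcp_rot: [-179.9, -0.1, -0.9]
wrist_force: [-0.2, 0.3, 0.9]
opening: 0.0856
t=2.2 pos [ 0.473  -0.1839  0.2537] yaw -0.9 open 85.6 F [-0.2  0.3  0.9] | d [-1.28  1.63  0.36] rows 1 x [-1.28  1.63  0.36] | turn -0.015 = 1 x -0.015
slate 0.75 [139. 199. 183. 231.] mean [ 0.4176 -0.0187] rect [418.9 -17.7] 62.3 45.0 89.5 sd [21.9 32.1] long 107.7
   mark 0.68 [160.5 213.8] [ 0.4164 -0.0175]
   mark 0.24 [ 47.1 176.5] [0.4721 0.1357]
plum_pebble 0.57 [227. 120. 260. 144.] mean [ 0.5321 -0.1435] rect [ 532.3 -143.3] 43.7 34.4 44.2 sd [17.  22.8] long 62.4
   mark 0.73 [244.2 133.9] [ 0.5277 -0.1431]
pale_pebble 0.78 [282. 206. 302. 223.] mean [ 0.4111 -0.2077] rect [ 410.4 -208.1] 27.4 26.6 68.3 sd [13.4 15.8] long 108.1
   mark 0.56 [291.2 215.5] [ 0.4121 -0.2068]
quartz_point 0.77 [357. 112. 436. 152.] mean [ 0.5264 -0.3457] rect [ 526.8 -344.9] 114.7 26.8 67.7 sd [14.4 60. ] long 68.8
   mark 0.75 [396.  134.7] [ 0.5243 -0.3485]
```

View pics/w1.png

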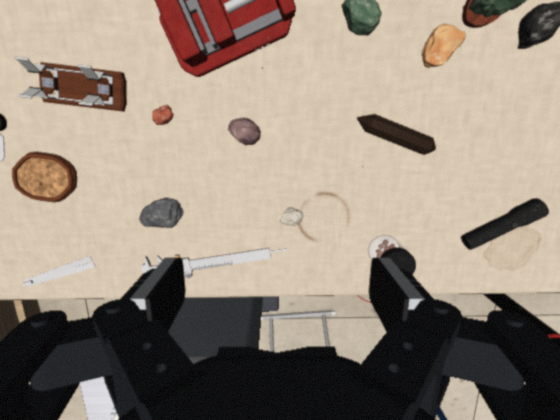

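Wrist view: slate (161,213), plum (244,131), pale (291,215), quartz (396,133) with its long tip to the left, and all four outlines agree with the networks. Next I'll look at the slate close up.

```bash
python3 -c "
from h import *
plan(.402,.03,.13,-72)"
```

```text
t=2.7 pos [ 0.4725 -0.1847  0.2537] yaw -0.6 open 85.5 F [-0.4 -0.3  0.5] | d [ -7.32 -21.38  12.38] rows 7 x [-1.05 -3.05  1.77] | turn 1.246 = 11 x 0.113
```

```bash
python3 -m pendant '[[[-1.05,-3.05,1.75,0,0,0,100],[-1.05,-3.05,1.75,0,0,0,100],[-1.05,-3.05,1.75,0,0,0,100],[-1.05,-3.05,1.75,0,0,0,100],[-1.05,-3.05,1.75,0,0,0,100]]]' >/dev/null
python3 -m pendant '[[[-1.05,-3.05,1.75,0,0,0,100],[-1.05,-3.05,1.75,0,0,0,100],[0,0,0,0,0,0.115,100],[0,0,0,0,0,0.115,100],[0,0,0,0,0,0.115,100]]]' >/dev/null
python3 -m pendant '[[[0,0,0,0,0,0.115,100],[0,0,0,0,0,0.115,100],[0,0,0,0,0,0.115,100],[0,0,0,0,0,0.115,100],[0,0,0,0,0,0.115,100]]]' >/dev/null
python3 -m pendant '[[[0,0,0,0,0,0.115,100],[0,0,0,0,0,0.115,100],[0,0,0,0,0,0.115,100],[0,0,0,0,0,0,100]]]'
python3 - <<'E'
from h import *
save('wrist','w2')
look('wrist',{'slate':.008})
plan(.402,.03,.13,-72)
E
```

```text
time: 4.28
ee_pos: [0.2593, -0.2395, 0.1255]
tcp_rot: [-168.2, 8.2, -53.2]
wrist_force: [0.6, 0.5, -0.2]
opening: 0.0855
slate 0.78 [ 69. 213. 108. 258.] mean [ 0.4234 -0.0186] rect [424.5 -18.4] 67.7 48.7 79.5 sd [25.3 35. ] long 87.8
   mark 0.96 [ 91.7 231. ] [ 0.4232 -0.0176]
t=4.4 pos [ 0.262  -0.2374  0.1257] yaw -52.7 open 85.5 F [-0.4  0.3  0.5] | d [-12.73 -26.47   6.95] rows 8 x [-1.59 -3.31  0.87] | turn 0.337 = 3 x 0.112
```

View pics/w2.png

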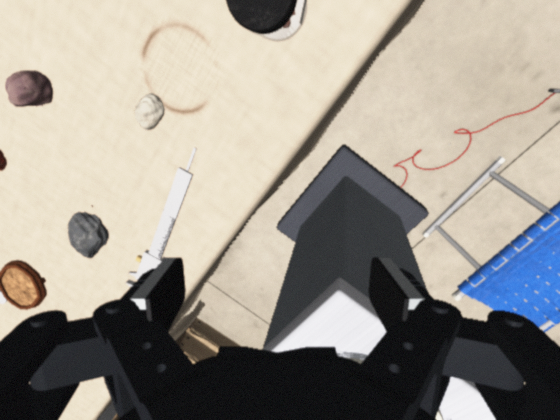

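That went astray: the arm is tilted and off position, at the near edge of the cloth with the slate at (88,234). I'll check the joints before moving on.

```bash
python3 -c "
from h import *
print(bot.get_obs()['q'].round(1)); plan(.262,-.237,.25,-52)"
python3 -m pendant '[[[0,0,-2,0,0,0,100],[0,0,0,0,0,0,100]]]'; python3 -c "
from h import *
print(bot.get_obs()['q'].round(1))"
```

```text
[-52.8 -15.  -17.7  95.4  11.8 179.9]
t=4.4 pos [ 0.262  -0.2374  0.1257] yaw -52.7 open 85.5 F [-0.4  0.3  0.5] | d [ -1.78  -2.55 -12.04] rows 4 x [-0.44 -0.64 -3.01] | turn -0.013 = 1 x -0.013
time: 4.6
ee_pos: [0.2613, -0.2408, 0.1454]
tcp_rot: [-168.1, 8.0, -52.4]
wrist_force: [0.6, 0.3, 1.2]
opening: 0.0854
[-53.2 -14.4 -15.1  97.6  11.8 179.2]
```

```bash
cat >> h.py <<'E'
def level(yaw):
    o=bot.get_obs(); Rm=R.from_euler('xyz',o['tcp_rot'],degrees=True)
    v=(Rm.inv()*R.from_euler('xyz',[180,0,yaw],degrees=True)).as_rotvec(); q6=(o['q'][0]+180-yaw+180)%360-180
    n=int(np.ceil(np.linalg.norm(v)/.12)) or 1; print('rotvec',v.round(3),n,(v/n).round(3),'q6 end',round(q6))
E
python3 -c "
from h import *
level(-30);plan(.262,-.237,.25,-52)"
```

```text
rotvec [-0.232  0.098 -0.404] 4 [-0.058  0.024 -0.101] q6 end 157
t=4.6 pos [ 0.2613 -0.2408  0.1454] yaw -52.4 open 85.4 F [0.6 0.3 1.2] | d [ -1.72  -2.4  -10.04] rows 3 x [-0.57 -0.8  -3.35] | turn -0.007 = 1 x -0.007
```

```bash
python3 -m pendant '[[[0,0,-1.5,-0.058,0.024,-0.1,100],[0,0,-1.5,-0.058,0.024,-0.1,100],[0,0,-1.5,-0.058,0.024,-0.1,100],[0,0,-1.5,-0.058,0.024,-0.1,100],[0,0,0,0,0,0,100]]]'; python3 -c "
from h import *
level(-30);plan(.432,-.066,.16,108)"
```

```text
time: 5.02
ee_pos: [0.2627, -0.2469, 0.206]
tcp_rot: [179.5, -0.1, -28.4]
wrist_force: [0.7, -0.1, -0.3]
opening: 0.0853
rotvec [ 0.009 -0.002  0.028] 1 [ 0.009 -0.002  0.028] q6 end 167
t=5.0 pos [ 0.2627 -0.2469  0.206 ] yaw -28.4 open 85.3 F [ 0.7 -0.1 -0.3] | d [  6.28 -24.01   4.39] rows 7 x [ 0.9  -3.43  0.63] | turn -2.381 = 20 x -0.119
```

```bash
for i in 1 2 3 4; do python3 -m pendant '[[[0,0,0,0,0,-0.119,100],[0,0,0,0,0,-0.119,100],[0,0,0,0,0,-0.119,100],[0,0,0,0,0,-0.119,100],[0,0,0,0,0,-0.119,100]]]' | grep tcp; done; python3 -c "
from h import *
level(108);plan(.432,-.066,.16,108)"
```

```text
tcp_rot: [179.7, -0.0, 6.9]
tcp_rot: [-179.8, -0.2, 42.7]
tcp_rot: [-179.8, -0.8, 78.5]
tcp_rot: [179.5, -1.3, 114.3]
rotvec [ 0.008 -0.024  0.111] 1 [ 0.008 -0.024  0.111] q6 end 31
t=6.7 pos [ 0.2761 -0.229   0.1902] yaw 114.3 open 85.7 F [ 0.3 -0.4  0.3] | d [ 8.35 20.89  3.42] rows 6 x [1.39 3.48 0.57] | turn 0.111 = 1 x 0.111
```

```bash
python3 -m pendant '[[[1.4,3.5,0.55,0,0,0,100],[1.4,3.5,0.55,0,0,0,100],[1.4,3.5,0.55,0,0,0,100],[1.4,3.5,0.55,0,0,0,100],[1.4,3.5,0.55,0,0,0,100]]]'>/dev/null
python3 -m pendant '[[[1.4,3.5,0.55,0,0,0,100],[0,0,0,0,-0.02,0.1,100],[0,0,0,0,0,0,100]]]'
python3 - <<'E'
from h import *
save('wrist','w3')
look('wrist',{'slate':.008,'large_stand':.014})
level(108)
E
```

```text
time: 7.35
ee_pos: [0.4379, -0.0493, 0.1521]
tcp_rot: [179.6, -0.9, 108.9]
wrist_force: [0.0, 0.4, 0.6]
opening: 0.0853
slate 0.83 [247. 126. 292. 192.] mean [ 0.4197 -0.0218] rect [421.  -20.1] 61.2 45.7 89.4 sd [21.4 31.8] long 111.1
   mark 0.67 [271.4 158.3] [ 0.4204 -0.0218]
large_stand 0.69 [339.   0. 418.  69.] mean [0.4754 0.1206] rect [477.8 116.5] 73.4 60.2 19.2 sd [31.1 37.7] long 33.3
   mark 0.78 [377.1  21.8] [0.475  0.1328]
   mark 0.64 [269.5 159.4] [ 0.4193 -0.0245]
rotvec [ 0.008 -0.015  0.018] 1 [ 0.008 -0.015  0.018] q6 end 64
```

View pics/w3.png

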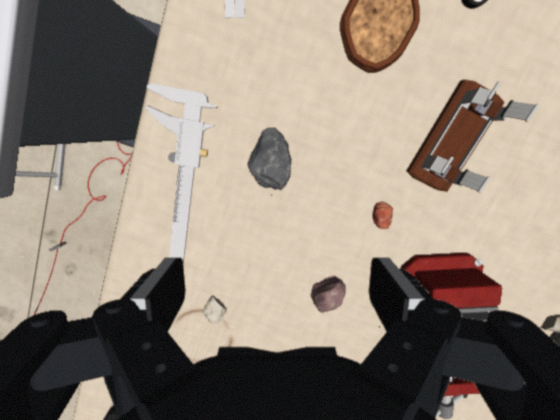

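Close up the slate is at (270,160), with its long side nearly along the tool x. I'll grasp it now.

```bash
python3 -c "
from h import *
level(109);plan(.419,-.020,.06,109)"
```

```text
rotvec [ 0.009 -0.015  0.001] 1 [ 0.009 -0.015  0.001] q6 end 63
t=7.6 pos [ 0.4372 -0.0525  0.1536] yaw 109.0 open 85.2 F [-0.4 -0.   0.4] | d [ 3.52 -0.74  9.41] rows 3 x [ 1.17 -0.25  3.14] | turn 0.001 = 1 x 0.001
```

```bash
python3 -m pendant '[[[1.17,-0.25,3.1,0.009,-0.015,0,75],[1.17,-0.25,3.1,0,0,0,75],[1.17,-0.25,3.1,0,0,0,75],[0,0,0,0,0,0,75],[0,0,0,0,0,0,75]]]'; python3 -c "
from h import *
save('wrist','w4');look('wrist',{'slate':.01})
level(109);plan(.419,-.020,.003,109)"
```

```text
time: 8.02
ee_pos: [0.4185, -0.025, 0.0607]
tcp_rot: [179.7, 0.1, 108.8]
wrist_force: [0.0, -0.7, 0.7]
opening: 0.0639
slate 0.69 [382.   0. 500.  92.] mean [0.4789 0.122 ] rect [481.9 117.9] 75.9 55.1 18.8 sd [28.8 38.6] long 27.9
slate 0.55 [252. 166. 312. 248.] mean [ 0.4213 -0.0202] rect [423.8 -19.3] 57.6 48.1 80.5 sd [21.7 31.3] long 111.1
rotvec [ 0.007  0.003 -0.004] 1 [ 0.007  0.003 -0.004] q6 end 68
t=8.2 pos [ 0.4198 -0.0252  0.062 ] yaw 108.8 open 64.2 F [ 0.3 -0.6  0.1] | d [0.54 0.04 5.9 ] rows 2 x [0.27 0.02 2.95] | turn -0.004 = 1 x -0.004
```

View pics/w4.png

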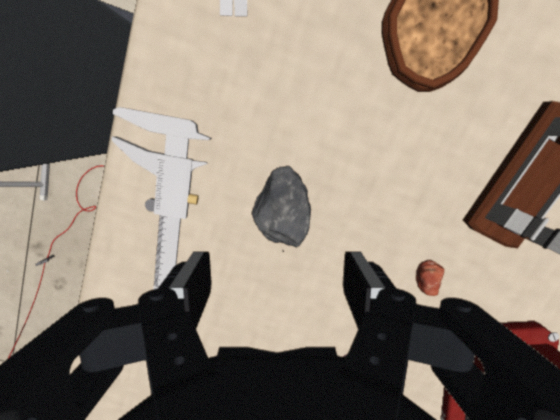

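Slate at (282,207), centred between the fingers. Descend and close.

```bash
python3 -m pendant '[[[0.25,0.05,3,0,0,0,75],[0.25,0,2.5,0,0,0,75],[0,0,0.3,0,0,0,75],[0,0,0,0,0,0,75]]]'; python3 -m pendant '[[[0,0,0,0,0,0,0],[0,0,0,0,0,0,0],[0,0,0,0,0,0,0],[0,0,0,0,0,0,0],[0,0,0,0,0,0,0]]]' 35;  python3 -m pendant '[[[0,0,0,0,0,0,0],[0,0,0,0,0,0,0],[0,0,0,0,0,0,0]]]' 35
```

```text
time: 8.5
ee_pos: [0.426, -0.0228, 0.011]
tcp_rot: [178.9, 0.5, 108.6]
wrist_force: [-1.1, 0.1, 0.1]
opening: 0.0643
time: 8.92
ee_pos: [0.4301, -0.024, 0.018]
tcp_rot: [178.5, 0.6, 108.6]
wrist_force: [0.4, 0.2, -0.2]
opening: 0.0034
time: 9.17
ee_pos: [0.4306, -0.024, 0.019]
tcp_rot: [178.4, 0.7, 108.6]
wrist_force: [-0.5, 0.5, -0.3]
opening: 0.0002
```

```bash
python3 -m pendant '[[[0,0,-3,0,0,0,75],[0,0,-2,0,0,0,75],[0,0,0,0,0,0,75],[0,0,0,0,0,0,75]]]'; python3 -c "
from h import *
save('wrist','w5');look('wrist',{'slate':.01})
level(109);plan(.419,-.020,.003,109);print(bot.get_obs()['q'])"
```

```text
time: 9.5
ee_pos: [0.4277, -0.0237, 0.0694]
tcp_rot: [178.5, 0.6, 108.6]
wrist_force: [0.7, -0.7, 0.4]
opening: 0.0479
slate 0.79 [238. 162. 295. 242.] mean [ 0.42   -0.0196] rect [422.5 -18.6] 57.4 47.1 80.0 sd [21.6 31.1] long 110.2
   mark 0.92 [267.1 199.9] [ 0.418  -0.0206]
rotvec [ 0.024  0.01  -0.007] 1 [ 0.024  0.01  -0.007] q6 end 68
t=9.7 pos [ 0.4272 -0.0237  0.0684] yaw 108.6 open 63.8 F [ 0.3  0.7 -0.7] | d [ 0.67 -0.81  6.51] rows 2 x [ 0.34 -0.41  3.26] | turn -0.007 = 1 x -0.007
[-3.15688913e+00 -1.41869510e+01 -2.21442708e+01  8.05596955e+01
 -1.62414714e-02  6.82514119e+01]
```

View pics/w5.png

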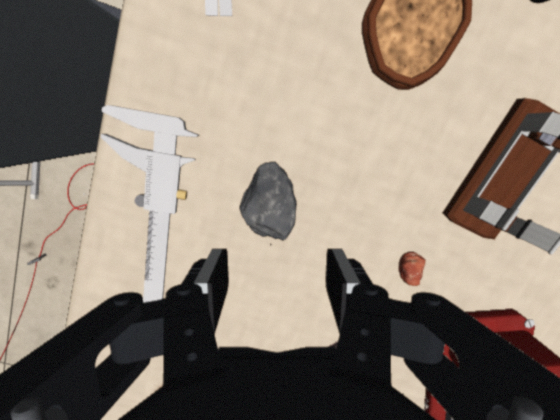

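The first grip was too high, so the fingers slid off the top. The slate is unmoved at (268,200), and I'll go lower.

```bash
python3 -m pendant '[[[0.34,-0.4,2.5,0.024,0.01,-0.007,78],[0.34,-0.4,2.5,0,0,0,78],[0,0,0,0,0,0,78]]]'; python3 -c "
from h import *
level(109);plan(.419,-.020,.0,109)"
```

```text
time: 9.9
ee_pos: [0.4175, -0.0198, 0.0155]
tcp_rot: [-179.9, -0.0, 109.0]
wrist_force: [-0.7, -0.4, 0.4]
opening: 0.0665
rotvec [-0.001 -0.     0.   ] 1 [-0.001 -0.     0.   ] q6 end 68
t=9.9 pos [ 0.4175 -0.0198  0.0155] yaw 109.0 open 66.5 F [-0.7 -0.4  0.4] | d [-0.07  0.13  1.55] rows 1 x [-0.07  0.13  1.55] | turn 0.000 = 1 x 0.000
```

```bash
python3 -m pendant '[[[0,0.1,0.8,0,0,0,78],[0,0,0.7,0,0,0,78],[0,0,0,0,0,0,78]]]'; python3 -m pendant '[[[0,0,0,0,0,0,40],[0,0,0,0,0,0,40],[0,0,0,0,0,0,40],[0,0,0,0,0,0,40]]]' 35
```

```text
time: 10.15
ee_pos: [0.4179, -0.0194, -0.001]
tcp_rot: [-179.8, -0.1, 109.0]
wrist_force: [-0.5, -0.3, 0.5]
opening: 0.0668
time: 10.48
ee_pos: [0.4194, -0.0197, 0.001]
tcp_rot: [-180.0, -0.0, 109.0]
wrist_force: [-0.4, -0.2, -0.9]
opening: 0.0344
```

```bash
python3 -c "
from h import *
save('wrist','w6');save('side','s6');look('wrist',{'slate':.01});look('side',{'slate':.01})
plan(.419,-.020,.0,109)
im=cv2.imread('pics/s6.png')
p=w2px('side',[.419,-.02,.0])[0];print(p);x,y=int(p[0]),int(p[1]);
a=cv2.resize(im[y-70:y+50,x-80:x+80],(560,420),interpolation=cv2.INTER_CUBIC)
b=cv2.imread('pics/w6.png');cv2.imwrite('pics/c6.png',cv2.resize(np.hstack([b,a]),(800,300)))"
```

```text
slate 0.82 [240. 189. 318. 295.] mean [ 0.4197 -0.0193] rect [420.6 -17.6] 46.4 60.0 1.6 sd [21.2 31.6] long 109.9
   mark 0.73 [277.1 235.1] [ 0.4177 -0.0194]
slate 0.73 [250. 232. 268. 250.] mean [ 0.4201 -0.0192] rect [420.9 -17.8] 65.5 41.5 85.6 sd [21.8 33.5] long 92.0
   mark 0.54 [262.  245.2] [ 0.4223 -0.0261]
t=10.8 pos [ 0.419  -0.0196  0.0005] yaw 109.0 open 34.4 F [-0.4  0.  -0.1] | d [-0.04 -0.01  0.05] rows 1 x [-0.04 -0.01  0.05] | turn 0.000 = 1 x 0.000
[260.57197948 243.7184638 ]
```

View pics/c6.png

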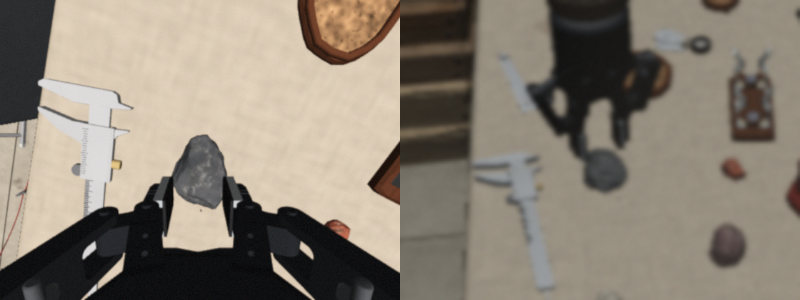

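```bash
python3 -c "
from h import *
K,_=cam_pose('wrist');T=np.array(bot.get_calibration('wrist')['T_tool_cam']);print(T.round(3))
for z in (-.04,-.02,-.01,0):
  for y in (-.017,.017):
    for x in (-.011,.011):
      c=(np.array([x,y,z])-T[:3,3])@T[:3,:3];q=K@c;print(z,y,x,(q[:2]/q[2]).round())
  print(z,'side', w2px('side',[.419,-.0196,-z]))
b=cv2.imread('pics/w6.png')[160:330,180:400];cv2.imwrite('pics/c6b.png',cv2.resize(b,None,fx=3,fy=3))"
```

```text
[[-0.001 -0.964 -0.266  0.066]
 [ 1.    -0.001 -0.    -0.001]
 [ 0.    -0.266  0.964 -0.177]
 [ 0.     0.     0.     1.   ]]
-0.04 -0.017 -0.011 [245. 286.]
-0.04 -0.017 0.011 [244. 244.]
-0.04 0.017 -0.011 [314. 286.]
-0.04 0.017 0.011 [316. 244.]
-0.04 side [[259.66449664 232.17546626]]
-0.02 -0.017 -0.011 [249. 268.]
-0.02 -0.017 0.011 [248. 230.]
-0.02 0.017 -0.011 [310. 268.]
-0.02 0.017 0.011 [311. 230.]
-0.02 side [[260.11877026 237.9621769 ]]
-0.01 -0.017 -0.011 [250. 260.]
-0.01 -0.017 0.011 [249. 224.]
-0.01 0.017 -0.011 [308. 260.]
-0.01 0.017 0.011 [309. 224.]
-0.01 side [[260.3419124 240.8046466]]
0 -0.017 -0.011 [252. 253.]
0 -0.017 0.011 [251. 219.]
0 0.017 -0.011 [307. 253.]
0 0.017 0.011 [308. 219.]
0 side [[260.56245351 243.61398341]]
```

View pics/c6b.png

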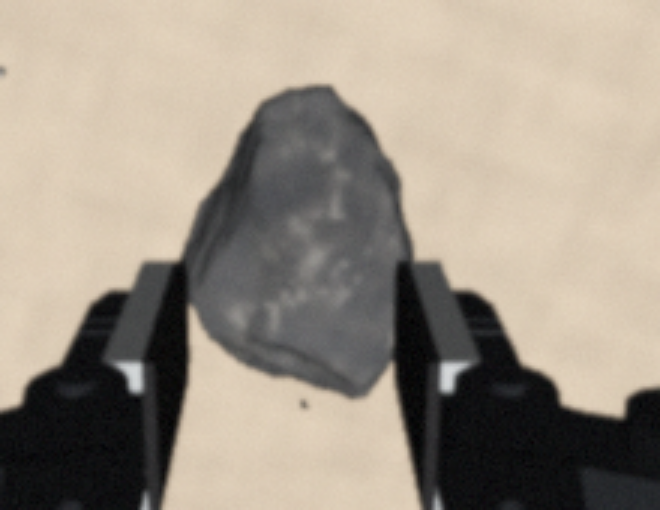

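By both cameras the fingertips are about 30 to 40 mm above the stated TCP at z=0. The slate is unmoved, with the pads hovering at (243,247) and (313,247). I'll open and feel my way down.

```bash
python3 -m pendant '[[[0,0,-0.5,0,0,0,72],[0,0,0,0,0,0,72],[0,0,0,0,0,0,72],[0,0,0,0,0,0,72]]]'; for i in 1 2; do python3 -m pendant '[[[0,0,0.8,0,0,0,72],[0,0,0,0,0,0,72]]]'|grep -E 'pos|force'; done;  python3 -c "
from h import *
save('side','s7');im=cv2.imread('pics/s7.png')
plan(.419,-.020,.0,109)
a=cv2.resize(im[173:293,180:340],(560,420),interpolation=cv2.INTER_CUBIC);save('wrist','w7')
b=cv2.imread('pics/w7.png');cv2.imwrite('pics/c7.png',cv2.resize(np.hstack([b,a]),(800,300)))"
```

```text
time: 11.12
ee_pos: [0.4191, -0.0196, 0.0062]
tcp_rot: [-179.9, -0.0, 109.0]
wrist_force: [-0.5, 0.4, -0.7]
opening: 0.0612
ee_pos: [0.4193, -0.0196, -0.0022]
wrist_force: [-0.2, -0.2, -0.6]
ee_pos: [0.419, -0.0196, -0.0116]
wrist_force: [0.0, 0.4, -0.5]
t=11.5 pos [ 0.4194 -0.0196 -0.0107] yaw 109.0 open 61.4 F [-0.8 -1.1  0.5] | d [-0.02 -0.05 -1.07] rows 1 x [-0.02 -0.05 -1.07] | turn 0.000 = 1 x 0.000
```

View pics/c7.png

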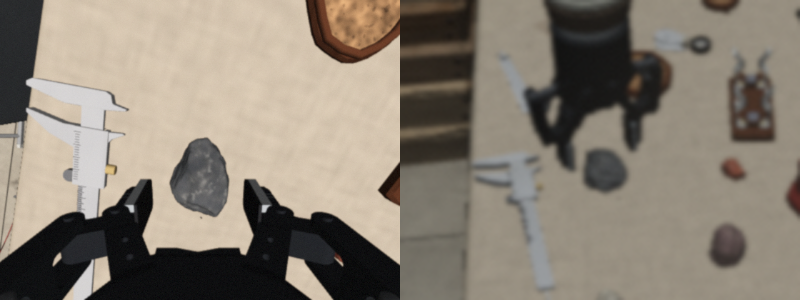

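```bash
for i in 1 ; do python3 -m pendant '[[[0,0,0.7,0,0,0,72],[0,0,0,0,0,0,72]]]'|grep -E 'pos|force'; done;  python3 -m pendant '[[[0,0,0.5,0,0,0,72],[0,0,0,0,0,0,72]]]'|grep -E 'pos|force'
python3 -m pendant '[[[0,0,0,0,0,0,40],[0,0,0,0,0,0,40],[0,0,0,0,0,0,40],[0,0,0,0,0,0,40]]]' 35; python3 -c "
from h import *
save('wrist','w8')"
```

```text
ee_pos: [0.4199, -0.0196, -0.0176]
wrist_force: [-1.1, 0.0, -0.4]
ee_pos: [0.42, -0.0197, -0.0232]
wrist_force: [0.3, 1.4, -0.4]
time: 12.22
ee_pos: [0.4207, -0.0197, -0.0223]
tcp_rot: [179.9, 0.1, 109.0]
wrist_force: [0.3, 0.1, -0.5]
opening: 0.0389
```

View pics/w8.png

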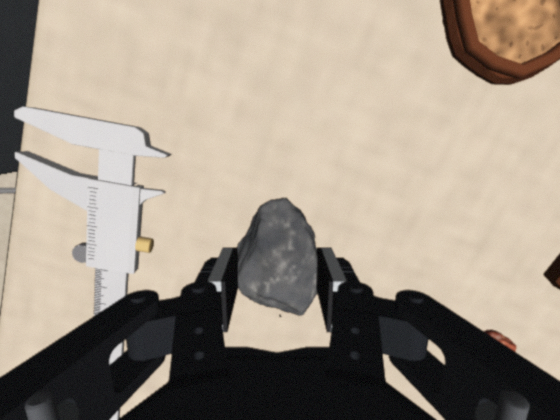

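The pads at (236,250) and (322,250) stopped at 39 mm on the slate's upper slope, so I need to go a bit lower.

```bash
python3 -m pendant '[[[0,0,0,0,0,0,72],[0,0,0,0,0,0,72],[0,0,0,0,0,0,72]]]'|grep -E 'pos|force'; for i in 1 2; do python3 -m pendant '[[[0,0,0.4,0,0,0,72],[0,0,0,0,0,0,72]]]'|grep -E 'pos|force'; done
python3 -m pendant '[[[0,0,0,0,0,0,40],[0,0,0,0,0,0,40],[0,0,0,0,0,0,40],[0,0,0,0,0,0,40]]]' 35
```

```text
ee_pos: [0.4207, -0.0197, -0.0223]
wrist_force: [-0.6, 0.0, -0.8]
ee_pos: [0.4208, -0.0196, -0.0267]
wrist_force: [0.6, 0.4, 0.2]
ee_pos: [0.4206, -0.0196, -0.0314]
wrist_force: [-0.7, 0.2, -0.7]
time: 13.18
ee_pos: [0.4207, -0.0195, -0.0311]
tcp_rot: [179.9, 0.0, 109.0]
wrist_force: [-0.6, 0.1, -0.7]
opening: 0.0419
```

```bash
python3 -m pendant '[[[0,0,0,0,0,0,72],[0,0,0,0,0,0,72],[0,0,0,0,0,0,72]]]'|grep -E 'pos|force'; for i in 1 2 ; do python3 -m pendant '[[[0,0,0.3,0,0,0,72],[0,0,0,0,0,0,72]]]'|grep -E 'pos|force'; done
python3 -m pendant '[[[0,0,0,0,0,0,40],[0,0,0,0,0,0,40],[0,0,0,0,0,0,40],[0,0,0,0,0,0,40]]]' 40
```

```text
ee_pos: [0.4208, -0.0196, -0.0311]
wrist_force: [-0.0, -0.3, 0.6]
ee_pos: [0.4209, -0.0196, -0.0343]
wrist_force: [-0.0, 0.0, -0.5]
ee_pos: [0.4208, -0.0196, -0.0379]
wrist_force: [0.1, 0.3, -0.0]
time: 14.1
ee_pos: [0.4224, -0.0201, -0.0345]
tcp_rot: [179.7, 0.2, 109.0]
wrist_force: [0.9, 0.3, -0.4]
opening: 0.0423
```

Contact calibrates the tips: about 34 mm short of the reported TCP at this opening. Test lift.

```bash
python3 -m pendant '[[[0,0,-0.5,0,0,0,35],[0,0,-1,0,0,0,35],[0,0,-2,0,0,0,35],[0,0,-2,0,0,0,35],[0,0,0,0,0,0,35]]]' 45; python3 -c "
from h import *
save('wrist','w9');look('wrist',{'slate':.05})
plan(.477,.133,.05,98)
im=cv2.imread('pics/w9.png');save('side','s9');s=cv2.imread('pics/s9.png')
a=cv2.resize(s[173:293,180:340],(560,420),interpolation=cv2.INTER_CUBIC)
cv2.imwrite('pics/c9.png',cv2.resize(np.hstack([im,a]),(800,300)))"
```

```text
time: 14.52
ee_pos: [0.4203, -0.0199, 0.023]
tcp_rot: [179.9, 0.1, 109.0]
wrist_force: [1.1, -0.1, -0.7]
opening: 0.0421
slate 0.64 [230. 203. 323. 331.] mean [ 0.4217 -0.0263] rect [420.5 -27.2] 48.1 71.0 18.9 sd [24.1 35. ] long 113.2
   mark 0.65 [278.6 261. ] [ 0.4265 -0.0435]
t=14.7 pos [ 0.4186 -0.0198  0.019 ] yaw 109.0 open 42.1 F [ 0.1  0.2 -1.2] | d [12.55 10.48 -3.12] rows 5 x [ 2.51  2.1  -0.62] | turn 0.192 = 2 x 0.096
```

View pics/c9.png

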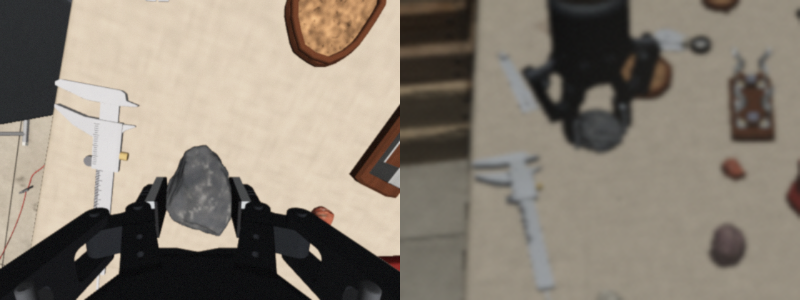

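The slate is lifted and held level between the pads at (200,190) of the left half. Now toward the large stand for a measurement.

```bash
python3 -m pendant '[[[0.5,1.9,-2,0,0,0,35],[0.5,1.9,-2,0,0,0,35],[2.2,1.5,-2,0,0,0,35],[2.2,1.5,-1,0,0,0,35],[2.2,1.5,0,0,0,0,35]]]';python3 -m pendant '[[[0,0,0,0,0,0.096,35],[0,0,0,0,0,0.096,35],[0,0,0,0,0,0,35]]]'; python3 -c "
from h import *
save('wrist','w10');look('wrist',{'large_stand':.0163,'clip_stand':.012})
plan(.477,.133,.05,98)"
```

```text
time: 15.13
ee_pos: [0.4693, 0.0789, 0.0838]
tcp_rot: [-179.2, -0.2, 108.6]
wrist_force: [1.0, -0.3, -0.8]
opening: 0.042
time: 15.38
ee_pos: [0.4695, 0.0838, 0.081]
tcp_rot: [-179.0, -0.1, 97.5]
wrist_force: [-0.1, 0.4, -1.0]
opening: 0.0421
large_stand 0.9 [250.  87. 340. 203.] mean [0.4741 0.1344] rect [474. 133.] 83.0 67.2 80.7 sd [34.1 42.8] long 94.4
   mark 0.57 [295.4 144. ] [0.4751 0.1344]
clip_stand 0.59 [368. 184. 498. 300.] mean [0.5934 0.0703] rect [606.1  61.5] 103.9 89.9 82.6 sd [39.5 55.5] long 65.3
   mark 0.58 [411.1 241.2] [0.5895 0.0646]
t=15.6 pos [0.4696 0.0829 0.0818] yaw 97.7 open 42.3 F [-0.5  0.  -0.2] | d [4.87 1.46 3.16] rows 2 x [2.43 0.73 1.58] | turn -0.005 = 1 x -0.005
```

Stand centre is (.474,.134) and its long side about 96°. The fingertips are level with the slate's underside, so they would hit the lip before the slate reached the floor. I'll set it down on the free cloth and regrip about 6 mm higher.

```bash
python3 -m pendant '[[[-2.5,0,0,0,0,0,35],[-2.5,0,1,0,0,0,35],[-2.5,0,3,0,0,0,35],[-0.5,0,3,0,0,0,35],[0,0,2,0,0,0,35]]]';python3 -c "
from h import *
plan(.46,-.01,-.034);level(96.5)"
```

```text
time: 16.05
ee_pos: [0.4833, -0.0006, -0.0057]
tcp_rot: [-179.7, 0.0, 98.2]
wrist_force: [0.3, -0.2, -0.3]
opening: 0.0421
t=16.1 pos [ 0.4833 -0.0006 -0.0057] yaw 98.2 open 42.1 F [ 0.3 -0.2 -0.3] | d [-0.6  -2.42  2.84] rows 1 x [-0.6  -2.42  2.84]
rotvec [-0.006  0.     0.03 ] 1 [-0.006  0.     0.03 ] q6 end 83
```

```bash
python3 -m pendant '[[[0,0,1.2,0,0,0,35],[0,0,0.8,0,0,0,35],[0,0,0.5,0,0,0,35],[0,0,0.3,0,0,0,35]]]';python3 -m pendant '[[[0,0,0.2,0,0,0,35],[0,0,0.1,0,0,0,35],[0,0,0,0,0,0,35]]]'
```

```text
time: 16.38
ee_pos: [0.4809, -0.0029, -0.0356]
tcp_rot: [-179.5, -0.0, 98.3]
wrist_force: [-25.9, 1.3, 62.6]
opening: 0.0424
time: 16.63
ee_pos: [0.4826, -0.0028, -0.034]
tcp_rot: [-179.8, -0.0, 98.4]
wrist_force: [-0.8, 0.1, -0.9]
opening: 0.0423
```

```bash
python3 -m pendant '[[[0,0,0,0,0,0,56],[0,0,0,0,0,0,60],[0,0,0,0,0,0,65]]]'|grep -E 'pos|open';python3 -m pendant '[[[0,0,-0.55,0,0,0,65],[0,0,0,0,0,0,65]]]'|grep -E 'pos|open';python3 -c "
from h import *
plan(.4826,-.0028,-.0275)
save('wrist','w11');look('wrist',{'slate':.01})"
```

```text
ee_pos: [0.4836, -0.0026, -0.033]
opening: 0.0556
ee_pos: [0.4836, -0.0026, -0.0272]
opening: 0.0556
t=17.1 pos [ 0.4836 -0.0026 -0.0272] yaw 98.5 open 55.6 F [0.3 0.1 0.5] | d [-0.01 -0.1   0.03] rows 1 x [-0.01 -0.1   0.03]
slate 0.9 [230. 202. 325. 320.] mean [ 0.483  -0.0021] rect [ 4.851e+02 -4.000e-01] 58.4 47.1 79.8 sd [21.8 31.1] long 103.4
   mark 0.94 [273.8 254.4] [ 0.4803 -0.0026]
```

```bash
python3 -m pendant '[[[0,0,0,0,0,0,40],[0,0,0,0,0,0,35],[0,0,0,0,0,0,35],[0,0,0,0,0,0,35]]]' 45;python3 -m pendant '[[[0,0,-0.6,0,0,0,35],[0,0,-1.5,0,0,0,35],[0,0,-2.5,0,0,0,35],[0,0,-2.5,0,0,0,35],[0,0,0,0,0,0,35]]]' ;python3 -c "
from h import *
plan(.4743,.1338,.03,95);level(95)
save('wrist','w12');look('wrist',{'slate':.08})"
```

```text
time: 17.53
ee_pos: [0.4834, -0.0025, -0.0277]
tcp_rot: [-179.9, -0.0, 98.5]
wrist_force: [-0.1, 0.4, 0.7]
opening: 0.0405
time: 17.95
ee_pos: [0.481, -0.0026, 0.0446]
tcp_rot: [-179.5, -0.1, 98.5]
wrist_force: [0.4, -1.1, -0.6]
opening: 0.0408
t=17.9 pos [ 0.481  -0.0026  0.0446] yaw 98.5 open 40.8 F [ 0.4 -1.1 -0.6] | d [13.58  1.35  1.46] rows 4 x [3.4  0.34 0.36] | turn 0.060 = 1 x 0.060
rotvec [-0.008 -0.001  0.06 ] 1 [-0.008 -0.001  0.06 ] q6 end 85
slate 0.67 [233. 202. 321. 322.] mean [ 0.4798 -0.0017] rect [480.   -1.2] 42.8 62.5 3.1 sd [21.1 31.3] long 102.7
   mark 0.71 [274.7 256.1] [ 0.4801 -0.0333]
```

```bash
python3 -m pendant '[[[3.2,0.34,0,-0.008,0,0.06,35],[3.2,0.2,0,0,0,0,35],[3.2,0.2,0,0,0,0,35],[2.5,0.2,0,0,0,0,35],[0.5,0,0,0,0,0,35]]]';python3 -m pendant '[[[0,0,0,0,0,0,35]]]'>/dev/null;python3 -c "
from h import *
plan(.4743,.1338,.01,95);level(95)
save('wrist','w13');look('wrist',{'large_stand':.0163})"
```

```text
time: 18.52
ee_pos: [0.4724, 0.1255, 0.0336]
tcp_rot: [-179.2, -0.0, 94.5]
wrist_force: [0.1, -0.2, -0.8]
opening: 0.0407
t=18.6 pos [0.4714 0.1266 0.0323] yaw 94.6 open 40.9 F [-0.7  0.6 -0.6] | d [0.7  0.38 2.22] rows 1 x [0.7  0.38 2.22] | turn -0.007 = 1 x -0.007
rotvec [-0.016  0.    -0.007] 1 [-0.016  0.    -0.007] q6 end 100
large_stand 0.63 [234. 147. 336. 245.] mean [0.4759 0.1488] rect [475.4 144.8] 61.9 67.9 89.3 sd [28.9 38.7] long 171.7
large_stand 0.56 [396. 274. 473. 414.] mean [0.5891 0.0613] rect [587.2  43.9] 114.8 37.4 82.9 sd [20.  77.1] long 86.3
   mark 0.83 [285.1 211.6] [0.4757 0.1313]
```

```bash
python3 -m pendant '[[[0.6,0.38,1.3,-0.016,0,0,35],[0.1,0,1.2,0,0,0,35],[0,0,0.6,0,0,0,35],[0,0,0,0,0,0,35]]]';python3 -c "
from h import *
plan(.475,.1335,-.0157,95);level(95)"
```

```text
time: 19.08
ee_pos: [0.4755, 0.1281, 0.0001]
tcp_rot: [179.9, 0.1, 94.2]
wrist_force: [-0.5, -1.1, -0.5]
opening: 0.0407
t=19.1 pos [4.755e-01 1.281e-01 1.000e-04] yaw 94.2 open 40.7 F [-0.5 -1.1 -0.5] | d [ 0.54 -0.01  1.58] rows 1 x [ 0.54 -0.01  1.58] | turn -0.014 = 1 x -0.014
rotvec [ 0.001  0.001 -0.014] 1 [ 0.001  0.001 -0.014] q6 end 100
```

```bash
python3 -m pendant '[[[0.5,0,0,0,0,0,35],[0,0,0.4,0,0,0,35],[0,0,0.4,0,0,0,35],[0,0,0,0,0,0,35]]]';python3 -m pendant '[[[0,0,0.2,0,0,0,35],[0,0,0.2,0,0,0,35]]]'|grep -E 'pos|force';python3 -m pendant '[[[0,0,0.2,0,0,0,35],[0,0,0.1,0,0,0,35]]]'|grep -E 'pos|force|open'
```

```text
time: 19.42
ee_pos: [0.4752, 0.132, -0.0082]
tcp_rot: [180.0, 0.1, 94.1]
wrist_force: [-0.0, -0.0, -0.7]
opening: 0.0405
ee_pos: [0.4756, 0.132, -0.012]
wrist_force: [-0.4, -0.2, -1.7]
ee_pos: [0.4757, 0.1321, -0.0152]
wrist_force: [0.2, -0.0, -1.0]
opening: 0.0406
```

```bash
for i in 1 2; do python3 -m pendant '[[[0,0,0.12,0,0,0,35],[0,0,0,0,0,0,35]]]'|grep -E 'pos|force|open'; done
```

```text
ee_pos: [0.476, 0.1321, -0.0156]
wrist_force: [-0.8, -0.9, -0.5]
opening: 0.0408
ee_pos: [0.4763, 0.1322, -0.0155]
wrist_force: [-0.1, -0.0, -0.4]
opening: 0.0404
```

It stopped at z=-0.0155, exactly the expected seat height. Release and rise, then on to the plum pebble.

```bash
python3 -m pendant '[[[0,0,0,0,0,0,55],[0,0,0,0,0,0,60],[0,0,0,0,0,0,68],[0,0,-0.5,0,0,0,75],[0,0,-1.5,0,0,0,80]]]'|grep -E 'pos|force|open';python3 -m pendant '[[[0,0,-3,0,0,0,100],[0,0,-3.5,0,0,0,100],[0,0,-3.5,0,0,0,100],[-2,0,-2,0,0,0,100],[0,0,0,0,0,0,100]]]'|grep -E 'pos|open';python3 -c "
from h import *
save('wrist','w14');look('wrist',{'slate':.02,'large_stand':.0163,'medium_stand':.0163,'small_stand':.0163})
plan(.53,-.143,.10,62);level(62)"
```

```text
ee_pos: [0.4748, 0.1318, 0.0024]
wrist_force: [-0.3, -0.7, 0.4]
opening: 0.0684
ee_pos: [0.475, 0.1117, 0.1295]
opening: 0.085
slate 0.72 [255. 142. 303. 210.] mean [0.4751 0.1331] rect [477.6 133. ] 57.0 46.7 66.8 sd [21.4 30.8] long 96.4
   mark 0.86 [280.8 173.4] [0.4741 0.1319]
large_stand 0.62 [240. 123. 315. 216.] mean [0.4699 0.1414] rect [471.7 135.9] 82.4 65.6 80.5 sd [40.3 48.2] long 84.7
small_stand 0.98 [398.   0. 458.  49.] mean [0.5791 0.2679] rect [580.2 265.1] 49.9 34.0 4.0 sd [17.8 25.5] long 11.1
   mark 0.62 [424.8  16.3] [0.5857 0.2758]
t=21.4 pos [0.4728 0.113  0.1237] yaw 94.2 open 85.1 F [-1.1  0.7  1.5] | d [-25.95   3.84   2.42] rows 7 x [-3.71  0.55  0.35] | turn 0.563 = 5 x 0.113
rotvec [-0.008  0.005  0.563] 5 [-0.002  0.001  0.113] q6 end 132
```

View pics/w14.png

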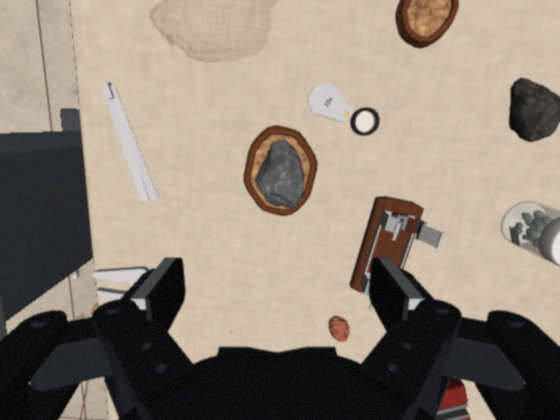

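View w14: the slate lies inside the large stand's lip at (280,175), and the small stand is at (428,15). Next, the plum pebble.

```bash
python3 -m pendant '[[[-3.6,0.5,0.3,0,0,0.06,100],[-3.6,0.7,0.3,0,0,0.11,100],[-3.6,1.1,0.3,0,0,0.11,100],[-3.4,1.5,0.3,0,0,0.11,100],[-3.2,1.7,0.3,0,0,0.11,100]]]';python3 -m pendant '[[[-3,1.8,0.3,0,0,0.05,100],[-3,1.8,0.3,0,0,0,100],[0,0,0,0,0,0,100]]]'>/dev/null;python3 -c "
from h import *
plan(.511,-.178,.10,62);level(62)"
```

```text
time: 21.78
ee_pos: [0.5093, -0.0664, 0.1067]
tcp_rot: [-179.5, 0.3, 65.4]
wrist_force: [1.5, 0.6, 0.8]
opening: 0.0852
t=22.0 pos [ 0.5146 -0.1441  0.0978] yaw 61.7 open 85.5 F [ 0.1 -0.2  0.1] | d [-3.16  1.29 -0.2 ] rows 1 x [-3.16  1.29 -0.2 ] | turn -0.005 = 1 x -0.005
rotvec [-0.01   0.008 -0.005] 1 [-0.01   0.008 -0.005] q6 end 103
```

```bash
python3 -m pendant '[[[-3,1.3,0,-0.01,0,0,100],[0,0,0,0,0,0,100]]]'>/dev/null;python3 -c "
from h import *
save('wrist','w15');look('wrist',{'plum_pebble':.012})
plan(.531,-.143,.06,62);level(62)"
```

```text
plum_pebble 0.72 [263. 130. 301. 177.] mean [ 0.5333 -0.1396] rect [ 533.7 -139.8] 41.9 31.7 51.2 sd [16.1 21.6] long 63.4
   mark 0.67 [278.5 150.9] [ 0.5329 -0.1385]
t=22.4 pos [ 0.5117 -0.175   0.0966] yaw 61.7 open 85.1 F [-0.8  0.4  0. ] | d [3.76 0.2  3.64] rows 2 x [1.88 0.1  1.82] | turn -0.004 = 1 x -0.004
rotvec [-0.003  0.007 -0.004] 1 [-0.003  0.007 -0.004] q6 end 99
```

```bash
python3 -m pendant '[[[2,-0.1,2,0,0,0,75],[1.9,-0.1,2,0,0,0,75],[0,0,1.5,0,0,0,75],[0,0,0,0,0,0,75]]]'|grep pos;python3 -c "
from h import *
save('wrist','w16');look('wrist',{'plum_pebble':.012})
plan(.533,-.140,-.026,63);level(63)"
```

```text
ee_pos: [0.5299, -0.135, 0.0409]
plum_pebble 0.83 [264. 200. 307. 259.] mean [ 0.5336 -0.1443] rect [ 533.3 -145. ] 44.2 32.1 58.5 sd [16.3 22.6] long 69.0
   mark 0.55 [280.5 226.1] [ 0.5298 -0.1459]
t=22.8 pos [ 0.5314 -0.1365  0.0446] yaw 61.9 open 64.1 F [0.6 0.6 0. ] | d [-0.2   0.28  7.07] rows 2 x [-0.1   0.14  3.53] | turn -0.020 = 1 x -0.020
rotvec [ 0.004  0.005 -0.02 ] 1 [ 0.004  0.005 -0.02 ] q6 end 103
```

```bash
python3 -m pendant '[[[-0.4,0.4,2,0,0,-0.05,75],[0,0,2,0,0,0,75],[0,0,1,0,0,0,75],[0,0,0.5,0,0,0,75],[0,0,0,0,0,0,75]]]'|grep -E 'pos|for';python3 -c "
from h import *
save('wrist','w17');look('wrist',{'plum_pebble':.012})
plan(.533,-.1425,-.026,65);level(65)"
```

```text
ee_pos: [0.5371, -0.1436, -0.0045]
wrist_force: [0.3, -0.1, -0.7]
plum_pebble 0.64 [242. 213. 301. 287.] mean [ 0.5334 -0.1432] rect [ 533.7 -144. ] 44.3 33.3 46.6 sd [16.  23.3] long 67.2
t=23.4 pos [ 0.5379 -0.1437 -0.0032] yaw 64.9 open 63.8 F [-1.1  0.   0.1] | d [-0.09 -0.53  2.27] rows 1 x [-0.09 -0.53  2.27] | turn -0.002 = 1 x -0.002
rotvec [ 0.016  0.003 -0.002] 1 [ 0.016  0.003 -0.002] q6 end 100
```

```bash
python3 -m pendant '[[[-0.1,-0.45,0.6,0.016,0,0,75],[0,0,0.8,0,0,0,75],[0,0,0.7,0,0,0,75],[0,0,0,0,0,0,75]]]'|grep -E 'pos|for';python3 -m pendant '[[[0,0,0,0,0,0,32],[0,0,0,0,0,0,28],[0,0,0,0,0,0,28],[0,0,0,0,0,0,28],[0,0,0,0,0,0,28]]]' 40
```

```text
ee_pos: [0.5346, -0.1431, -0.0236]
wrist_force: [-0.2, -0.2, -0.7]
time: 24.15
ee_pos: [0.5343, -0.143, -0.0238]
tcp_rot: [179.9, 0.1, 64.8]
wrist_force: [0.5, 0.0, -0.2]
opening: 0.0294
```

```bash
python3 -m pendant '[[[0,0,0,0,0,0,60],[0,0,0,0,0,0,60],[0,0,0,0,0,0,60],[0,0,0.4,0,0,0,60],[0,0,0,0,0,0,60]]]'|grep -E 'pos|for|open';python3 -c "
from h import *
save('wrist','w18');look('wrist',{'plum_pebble':.012})
plan(.533,-.1425,-.028,65);level(65)"
python3 -m pendant '[[[0,0,0,0,0,0,32],[0,0,0,0,0,0,28],[0,0,0,0,0,0,28],[0,0,0,0,0,0,28]]]' 40
```

```text
ee_pos: [0.5347, -0.1431, -0.0277]
wrist_force: [0.3, -0.0, -0.1]
opening: 0.0512
plum_pebble 0.92 [244. 222. 312. 311.] mean [ 0.5345 -0.1437] rect [ 534.3 -144.4] 42.6 35.4 38.6 sd [16.  23.5] long 68.3
   mark 0.98 [276.2 255.8] [ 0.5342 -0.1441]
t=24.7 pos [ 0.5351 -0.1432 -0.0269] yaw 64.8 open 51.0 F [ 0.1 -0.8 -1.3] | d [-0.03 -0.22  0.11] rows 1 x [-0.03 -0.22  0.11] | turn -0.003 = 1 x -0.003
rotvec [ 0.003  0.002 -0.003] 1 [ 0.003  0.002 -0.003] q6 end 100
time: 25.05
ee_pos: [0.5352, -0.1432, -0.0265]
tcp_rot: [179.8, 0.1, 64.8]
wrist_force: [-0.7, -0.1, -0.6]
opening: 0.03
```

```bash
python3 -m pendant '[[[0,0,-0.6,0,0,0,28],[0,0,-1.5,0,0,0,28],[0,0,-3,0,0,0,28],[0,0,-3.5,0,0,0,28],[0,0,-3,0,0,0,28]]]' 40;python3 -c "
from h import *
plan(.45,.28,.09,75);level(75)
save('wrist','w19');look('wrist',{'plum_pebble':.12})"
```

```text
time: 25.47
ee_pos: [0.5299, -0.1415, 0.0864]
tcp_rot: [-179.4, 0.3, 64.8]
wrist_force: [0.0, 0.0, -0.1]
opening: 0.0297
t=25.5 pos [ 0.5299 -0.1415  0.0864] yaw 64.8 open 29.7 F [ 0.   0.  -0.1] | d [ 34.75 -25.16  -0.26] rows 11 x [ 3.16 -2.29 -0.02] | turn -0.177 = 2 x -0.089
rotvec [-0.011  0.004 -0.177] 2 [-0.005  0.002 -0.089] q6 end 90
plum_pebble 0.65 [245. 221. 310. 309.] mean [ 0.531  -0.1465] rect [ 531.  -147.7] 50.2 33.0 57.8 sd [16.3 25.2] long 68.8
   mark 0.81 [275.3 256.5] [ 0.5077 -0.1892]
```

```bash
for i in 1 2; do python3 -m pendant '[[[3.1,-2.25,-0.05,0,0,0,28],[3.1,-2.25,-0.05,0,0,0,28],[3.1,-2.25,-0.05,0,0,0,28],[3.1,-2.25,-0.05,0,0,0,28],[3.1,-2.25,0,0,0,0,28]]]'|grep -E 'pos|rot|open'; done; python3 -m pendant '[[[0,0,0,0,0,-0.09,28],[0,0,0,0,0,-0.09,28],[0,0,0,0,0,0,28]]]'|grep -E 'pos|rot|open';python3 -c "
from h import *
plan(.45,.28,.09,75);level(75)
save('wrist','w20');look('wrist',{'medium_stand':.0163,'small_stand':.0163});look('wrist',{'plum_pebble':.12})"
```

```text
ee_pos: [0.4941, 0.0458, 0.0842]
tcp_rot: [-179.5, 0.4, 64.2]
opening: 0.0302
ee_pos: [0.4539, 0.2419, 0.0802]
tcp_rot: [-179.2, 0.7, 64.1]
opening: 0.0299
ee_pos: [0.4493, 0.2494, 0.0758]
tcp_rot: [-178.8, 0.7, 75.2]
opening: 0.0299
t=26.7 pos [0.4493 0.2494 0.0758] yaw 75.2 open 29.9 F [-0.3  0.7 -0.3] | d [ 2.96 -0.75 -1.44] rows 1 x [ 2.96 -0.75 -1.44] | turn 0.004 = 1 x 0.004
rotvec [-0.021  0.012  0.004] 1 [-0.021  0.012  0.004] q6 end 134
medium_stand 0.84 [217.  26. 300. 125.] mean [0.4604 0.3466] rect [459.7 345.5] 63.3 57.6 43.6 sd [28.8 32.6] long 67.7
   mark 0.93 [258.   79.8] [0.4601 0.3457]
small_stand 0.86 [415.  88. 483. 162.] mean [0.587  0.2771] rect [587.1 276.1] 52.9 48.4 53.2 sd [24.7 27.1] long 73.6
   mark 0.7 [445.2 128. ] [0.5922 0.273 ]
plum_pebble 0.81 [242. 221. 311. 309.] mean [0.4517 0.2498] rect [452.1 249. ] 45.4 30.3 69.4 sd [15.  22.9] long 78.7
   mark 0.78 [275.2 256.1] [0.4347 0.2018]
```

```bash
python3 -m pendant '[[[0,0,0,-0.02,0.012,0.09,28],[0,0,0,0,0,0.09,28],[0,0,0,0,0,0,28]]]'|grep -E 'pos|rot|open';cat >> h.py <<'E'
def ell(cam,t,z):
    for m in bot.masks_of(cam,t)[:1]:
        c=max(cv2.findContours(m['pixels'].astype(np.uint8),cv2.RETR_EXTERNAL,cv2.CHAIN_APPROX_NONE)[0],key=len)[:,0]
        w=px2w(cam,cv2.convexHull(c)[:,0],z)[:,:2]*1000
        e=cv2.fitEllipse(w.astype(np.float32)); print(t,'ellipse',np.round(e[0],1),np.round(e[1],1),'long',round((e[2]+90)%180,1))
E
python3 -c "
from h import *
plan(.46,.346,.02,65);level(65)
save('wrist','w21')
for z in (0.01,.0163):ell('wrist','medium_stand',z);ell('wrist','small_stand',z)
look('wrist',{'medium_stand':.0163,'small_stand':.0163})"
```

```text
ee_pos: [0.4515, 0.2467, 0.0774]
tcp_rot: [179.9, -0.1, 63.8]
opening: 0.0299
t=27.3 pos [0.4515 0.2467 0.0774] yaw 63.8 open 29.9 F [ 0.4  0.1 -0.9] | d [ 9.27 -3.64  5.74] rows 3 x [ 3.09 -1.21  1.91] | turn -0.021 = 1 x -0.021
rotvec [ 0.002 -0.002 -0.021] 1 [ 0.002 -0.002 -0.021] q6 end 144
medium_stand ellipse [458.  347.7] [59.7 68.1] long 69.9
small_stand ellipse [587.9 279.4] [51.  56.2] long 72.1
medium_stand ellipse [458.5 346.7] [58.1 66.3] long 69.9
small_stand ellipse [585.  280.2] [49.6 54.7] long 72.1
medium_stand 0.83 [185.  30. 267. 133.] mean [0.4589 0.3477] rect [458.5 346.7] 64.4 57.8 48.6 sd [29.  33.1] long 70.1
   mark 0.62 [227.9  85.6] [0.4589 0.3479]
small_stand 0.79 [392.  51. 457. 129.] mean [0.5852 0.2808] rect [585.  280.3] 52.8 48.9 64.1 sd [24.8 27.3] long 73.7
small_stand 0.63 [340. 261. 391. 296.] mean [0.4935 0.1602] rect [493.  160.7] 20.5 47.7 32.7 sd [10.1 24.2] long 124.1
   mark 0.74 [421.8  92.9] [0.5911 0.2778]
```

```bash
python3 -m pendant '[[[2.8,-1.1,0.8,0,0,-0.03,28],[2.8,-1.1,1.2,0,0,0,28],[2.2,-0.9,1.5,0,0,0,28],[0.5,-0.2,0.5,0,0,0,28],[0,0,0,0,0,0,28]]]'|grep -E 'pos|rot|open';python3 -c "
from h import *
plan(.459,.3465,.0,66);level(66)
save('wrist','w22');look('wrist',{'medium_stand':.0163,'plum_pebble':.05})"
```

```text
ee_pos: [0.4575, 0.3395, 0.0369]
tcp_rot: [179.8, -0.2, 65.9]
opening: 0.0299
t=28.2 pos [0.4575 0.3395 0.0369] yaw 65.9 open 29.9 F [-0.5 -0.6 -0.6] | d [ 0.69 -0.16  3.69] rows 1 x [ 0.69 -0.16  3.69] | turn -0.001 = 1 x -0.001
rotvec [ 0.004 -0.003 -0.001] 1 [ 0.004 -0.003 -0.001] q6 end 151
medium_stand 0.77 [230. 162. 320. 247.] mean [0.4623 0.3547] rect [461.1 352.4] 55.8 57.2 70.9 sd [25.9 31.3] long 158.7
   mark 0.92 [274.4 205.7] [0.4603 0.3468]
plum_pebble 0.86 [245. 219. 310. 310.] mean [0.4527 0.3258] rect [452.9 324.5] 55.1 37.3 58.7 sd [18.4 27.9] long 69.3
   mark 0.71 [275.5 256.4] [0.4452 0.3103]
```

```bash
python3 -m pendant '[[[0.7,-0.1,1.2,0,0,0,28],[0,0,1.2,0,0,0,28],[0,0,0.5,0,0,0,28],[0,0,0,0,0,0,28]]]'|grep -E 'pos|for';python3 -c "
from h import *
plan(.4595,.3467,-.0145,66);level(66)"
```

```text
ee_pos: [0.4624, 0.344, 0.0094]
wrist_force: [-0.2, -0.4, 0.6]
t=28.8 pos [0.4624 0.344  0.0094] yaw 65.6 open 29.7 F [-0.2 -0.4  0.6] | d [ 0.1  -0.39  2.39] rows 1 x [ 0.1  -0.39  2.39] | turn -0.007 = 1 x -0.007
rotvec [ 0.007 -0.008 -0.007] 1 [ 0.007 -0.008 -0.007] q6 end 151
```

```bash
python3 -m pendant '[[[0.1,-0.35,0.5,0.007,-0.008,0,28],[0,0,0.5,0,0,0,28],[0,0,0.4,0,0,0,28],[0,0,0,0,0,0,28]]]'|grep -E 'pos|for';python3 -m pendant '[[[0,0,0.2,0,0,0,28],[0,0,0.2,0,0,0,28],[0,0,0,0,0,0,28]]]'|grep -E 'pos|for';python3 -c "
from h import *
plan(.4595,.3467,-.0145,66);level(66)"
```

```text
ee_pos: [0.4589, 0.346, -0.0069]
wrist_force: [-0.4, 0.5, -0.8]
ee_pos: [0.4589, 0.346, -0.0113]
wrist_force: [0.4, -1.0, 0.6]
t=29.3 pos [ 0.4589  0.346  -0.0113] yaw 65.6 open 29.7 F [ 0.4 -1.   0.6] | d [0.09 0.03 0.32] rows 1 x [0.09 0.03 0.32] | turn -0.007 = 1 x -0.007
rotvec [-0.001  0.002 -0.007] 1 [-0.001  0.002 -0.007] q6 end 151
```

```bash
for i in 1 2 3 4; do python3 -m pendant '[[[0,0,0.15,0,0,0,28],[0,0,0,0,0,0,28]]]'|grep -E 'pos|force'; done
```

```text
ee_pos: [0.459, 0.3461, -0.0127]
wrist_force: [0.3, 0.7, -0.5]
ee_pos: [0.4592, 0.3462, -0.014]
wrist_force: [0.5, 0.7, -0.2]
ee_pos: [0.4596, 0.3466, -0.0143]
wrist_force: [-0.3, 0.3, -0.6]
ee_pos: [0.4601, 0.3469, -0.0143]
wrist_force: [-0.4, 0.0, -1.8]
```

Seated at the expected height. Release and head for the pale pebble.

```bash
python3 -m pendant '[[[0,0,0,0,0,0,42],[0,0,0,0,0,0,50],[0,0,0,0,0,0,58],[0,0,-0.6,0,0,0,65],[0,0,-1.5,0,0,0,75]]]'|grep -E 'pos|force|open';python3 -m pendant '[[[0,0,-3,0,0,0,100],[0,0,-3.5,0,0,0,100],[-1.5,0,-3.5,0,0,0,100],[-3,0,-2,0,0,0,100],[0,0,0,0,0,0,100]]]'|grep -E 'pos|open';python3 -c "
from h import *
save('wrist','w23');look('wrist',{'plum_pebble':.025,'small_stand':.0163})
ell('wrist','medium_stand',.0163);ell('wrist','small_stand',.0163)
plan(.40,-.16,.10,108);level(108)"
```

```text
ee_pos: [0.4586, 0.3458, 0.0042]
wrist_force: [0.6, -0.1, -0.2]
opening: 0.0639
ee_pos: [0.4389, 0.3037, 0.1313]
opening: 0.0852
plum_pebble 0.88 [259. 121. 298. 168.] mean [0.4604 0.3482] rect [461.4 347.8] 39.6 32.3 39.1 sd [15.7 21.3] long 62.1
   mark 0.87 [275.7 146.3] [0.4559 0.3464]
small_stand 0.87 [406. 124. 456. 182.] mean [0.5822 0.2841] rect [582.2 283.2] 51.8 48.4 54.9 sd [24.6 26.8] long 78.3
   mark 0.85 [430.  151.1] [0.5876 0.2813]
medium_stand ellipse [457.8 349.6] [56.7 63.3] long 70.0
small_stand ellipse [581.  283.8] [49.  53.4] long 78.6
t=31.2 pos [0.4384 0.3055 0.1242] yaw 65.7 open 85.4 F [ 0.8 -1.2 -0.8] | d [-43.99  15.64   2.77] rows 12 x [-3.67  1.3   0.23] | turn -0.738 = 7 x -0.105
rotvec [-0.01   0.007 -0.738] 7 [-0.001  0.001 -0.105] q6 end 107
```

View pics/w23.png

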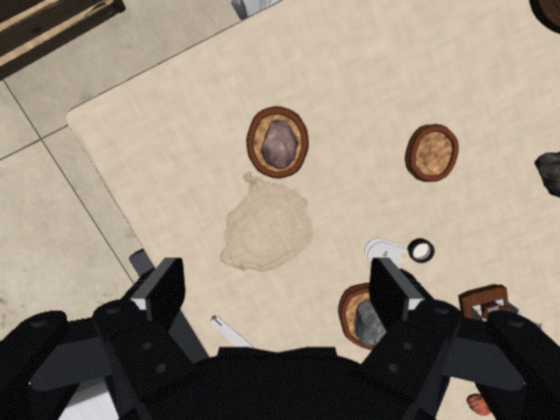

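View w23: the plum pebble is flat inside its stand at (279,143), and the empty small stand is at (432,153). Moving to the pale pebble.

```bash
for i in 1 2; do python3 -m pendant '[[[-3.65,1.3,0.15,0,0,0,100],[-3.65,1.3,0.15,0,0,0,100],[-3.65,1.3,0.15,0,0,0,100],[-3.65,1.3,0.15,0,0,0,100],[-3.65,1.3,0.15,0,0,0,100]]]'|grep -E 'pos|rot'; done; python3 -m pendant '[[[0,0,0,0,0,-0.105,100],[0,0,0,0,0,-0.105,100],[0,0,0,0,0,-0.105,100],[0,0,0,0,0,-0.105,100],[0,0,0,0,0,-0.105,100]]]'>/dev/null;python3 -m pendant '[[[0,0,0,0,0,-0.105,100],[0,0,0,0,0,-0.105,100],[0,0,0,0,0,0,100]]]'|grep -E 'pos|rot'
python3 -c "
from h import *
plan(.423,-.248,.09,108);level(108)
save('wrist','w24');look('wrist',{'pale_pebble':.008})"
```

```text
ee_pos: [0.4211, 0.1128, 0.1109]
tcp_rot: [-179.2, 0.9, 66.4]
ee_pos: [0.4042, -0.0878, 0.1012]
tcp_rot: [-178.9, 1.1, 66.7]
ee_pos: [0.4008, -0.0961, 0.0934]
tcp_rot: [-177.7, -0.4, 110.0]
t=32.7 pos [ 0.4008 -0.0961  0.0934] yaw 110.0 open 85.4 F [-0.  -0.5 -0.5] | d [-15.03  -3.1    0.37] rows 4 x [-3.76 -0.78  0.09] | turn 0.035 = 1 x 0.035
rotvec [-0.039 -0.006  0.036] 1 [-0.039 -0.006  0.036] q6 end 59
pale_pebble 0.9 [244. 294. 268. 328.] mean [ 0.4127 -0.2067] rect [ 411.5 -207.2] 28.1 30.2 60.5 sd [12.9 17.4] long 103.9
   mark 0.86 [258.7 306.6] [ 0.4152 -0.2059]
```

```bash
python3 -m pendant '[[[-3.6,-0.75,0,-0.039,0,0.05,100],[-3.6,-0.75,0,0,0,0,100],[-3.6,-0.75,0,0,0,0,100],[-2.5,-0.6,0,0,0,0,100],[0,0,0,0,0,0,100]]]'>/dev/null
python3 -c "
from h import *
plan(.412,-.207,.04,106);level(106)
save('wrist','w25');look('wrist',{'pale_pebble':.008})"
```

```text
t=33.2 pos [ 0.4153 -0.2337  0.0928] yaw 106.2 open 85.5 F [-1.1  0.5  0.2] | d [2.63 0.41 5.29] rows 2 x [1.32 0.21 2.65] | turn 0.004 = 1 x 0.004
rotvec [ 0.002 -0.004  0.004] 1 [ 0.002 -0.004  0.004] q6 end 44
pale_pebble 0.73 [273. 152. 301. 192.] mean [ 0.4128 -0.2027] rect [ 412.  -203.2] 27.0 27.1 61.9 sd [12.1 16.3] long 101.7
   mark 0.82 [285.3 171.2] [ 0.4135 -0.2026]
```

```bash
python3 -m pendant '[[[1.4,0,2.2,0,0,0.05,62],[1.4,0,2.2,0,0,0,62],[0.2,0,2,0,0,0,62],[0,0,1,0,0,0,62],[0,0,0,0,0,0,62]]]'|grep -E 'pos|rot'
python3 -c "
from h import *
plan(.4127,-.205,-.027,103);level(103)
save('wrist','w26');look('wrist',{'pale_pebble':.008})"
```

```text
ee_pos: [0.4081, -0.1949, 0.0179]
tcp_rot: [179.7, -0.3, 103.4]
t=33.8 pos [ 0.4081 -0.1949  0.0179] yaw 103.4 open 52.9 F [0.1 0.2 0.4] | d [-1.11  0.2   4.49] rows 2 x [-0.56  0.1   2.24] | turn 0.007 = 1 x 0.007
rotvec [ 0.005 -0.005  0.007] 1 [ 0.005 -0.005  0.007] q6 end 51
pale_pebble 0.94 [266. 222. 304. 272.] mean [ 0.4147 -0.208 ] rect [ 414.6 -208.2] 30.1 25.7 73.4 sd [12.5 16.2] long 107.9
   mark 0.56 [284.  244.1] [ 0.4162 -0.2084]
```

```bash
python3 -m pendant '[[[-0.7,0.3,1.2,0.005,-0.005,-0.02,62],[-0.6,0,1.2,0,0,0,62],[0,0,0.6,0,0,0,62],[0,0,0,0,0,0,62]]]'|grep -E 'pos|rot'
python3 -c "
from h import *
plan(.414,-.207,-.027,105);level(105)
save('wrist','w27');look('wrist',{'pale_pebble':.008})"
```

```text
ee_pos: [0.419, -0.2113, -0.0089]
tcp_rot: [179.7, 0.4, 104.6]
t=34.3 pos [ 0.419  -0.2113 -0.0089] yaw 104.6 open 53.1 F [ 0.6  1.1 -0.5] | d [ 0.55 -0.39  1.81] rows 1 x [ 0.55 -0.39  1.81] | turn -0.007 = 1 x -0.007
rotvec [ 0.006  0.007 -0.007] 1 [ 0.006  0.007 -0.007] q6 end 48
pale_pebble 0.84 [248. 206. 298. 266.] mean [ 0.4136 -0.2065] rect [ 413. -207.] 28.4 28.3 65.7 sd [13.  16.4] long 107.0
   mark 0.89 [276.1 231.4] [ 0.4161 -0.2059]
```

```bash
python3 -m pendant '[[[0.45,-0.35,0.5,0.006,0.007,-0.03,62],[0,0,0.7,0,0,0,62],[0,0,0.5,0,0,0,62],[0,0,0,0,0,0,62]]]'|grep -E 'pos|rot'
python3 -m pendant '[[[0,0,0,0,0,0,22],[0,0,0,0,0,0,15],[0,0,0,0,0,0,15],[0,0,0,0,0,0,15],[0,0,0,0,0,0,15]]]' 30
```

```text
ee_pos: [0.4157, -0.2083, -0.0241]
tcp_rot: [179.8, 0.2, 106.3]
time: 35.2
ee_pos: [0.4162, -0.2085, -0.0235]
tcp_rot: [179.8, 0.2, 106.2]
wrist_force: [-0.4, -0.9, -0.1]
opening: 0.0223
```

```bash
python3 -c "
from h import *
save('wrist','w27b');look('wrist',{'pale_pebble':.008})"
python3 -m pendant '[[[0,0,-0.6,0,0,0,15],[0,0,-1.5,0,0,0,15],[0,0,-3,0,0,0,15],[0,0,-3.5,0,0,0,15],[0,0,-3,0,0,0,15]]]' 30;python3 -c "
from h import *
plan(.565,.21,.09,75);level(75)
save('wrist','w28');look('wrist',{'pale_pebble':.12})"
```

```text
pale_pebble 0.62 [254. 220. 297. 283.] mean [ 0.4133 -0.2065] rect [ 413.7 -206.7] 32.8 25.5 80.1 sd [12.  17.3] long 110.0
   mark 0.98 [274.4 247.8] [ 0.4128 -0.207 ]
time: 35.77
ee_pos: [0.4113, -0.206, 0.0908]
tcp_rot: [-179.7, -0.3, 106.2]
wrist_force: [1.9, 0.6, -0.6]
opening: 0.0225
t=35.8 pos [ 0.4113 -0.206   0.0908] yaw 106.2 open 22.5 F [ 1.9  0.6 -0.6] | d [35.66 26.37  0.11] rows 12 x [2.97 2.2  0.01] | turn 0.545 = 5 x 0.109
rotvec [-0.007 -0.003  0.545] 5 [-0.001 -0.001  0.109] q6 end 78
pale_pebble 0.96 [253. 221. 295. 285.] mean [ 0.4116 -0.208 ] rect [ 410.7 -208.9] 27.2 31.0 59.8 sd [12.  17.3] long 109.2
   mark 0.8 [277.1 246.6] [ 0.424  -0.2493]
```

```bash
for i in 1 2; do python3 -m pendant '[[[2.95,2.2,0,0,0,0,15],[2.95,2.2,0,0,0,0,15],[2.95,2.2,0,0,0,0,15],[2.95,2.2,0,0,0,0,15],[2.95,2.2,0,0,0,0,15]]]'|grep -E 'pos|rot'; done; python3 -m pendant '[[[0,0,0,0,0,0.11,15],[0,0,0,0,0,0.11,15],[0,0,0,0,0,0.11,15],[0,0,0,0,0,0.11,15],[0,0,0,0,0,0.11,15]]]'>/dev/null;python3 -m pendant '[[[0,0,0,0,0,0.06,15],[0,0,0,0,0,0,15]]]'|grep -E 'pos|rot|open'
python3 -c "
from h import *
plan(.568,.21,.07,70);level(70)
save('wrist','w29');look('wrist',{'small_stand':.0163,'pale_pebble':.12})
ell('wrist','small_stand',.0163)"
```

```text
ee_pos: [0.4768, -0.0347, 0.0879]
tcp_rot: [-179.7, -0.1, 105.4]
ee_pos: [0.5422, 0.146, 0.0814]
tcp_rot: [-179.3, -0.1, 105.4]
ee_pos: [0.5387, 0.1544, 0.0693]
tcp_rot: [-178.6, 0.8, 69.4]
opening: 0.0226
t=37.3 pos [0.5387 0.1544 0.0693] yaw 69.4 open 22.6 F [-0.8  0.3 -0.3] | d [ 6.23  0.78 -0.18] rows 2 x [ 3.12  0.39 -0.09] | turn -0.010 = 1 x -0.010
rotvec [-0.025  0.014 -0.01 ] 1 [-0.025  0.014 -0.01 ] q6 end 126
small_stand 0.59 [250.   0. 320.  63.] mean [0.5852 0.2711] rect [584.4 269. ] 36.5 46.5 69.2 sd [20.  24.8] long 158.3
small_stand 0.27 [173. 206. 256. 293.] mean [0.477  0.1531] rect [478.4 141.3] 70.9 67.4 81.8 sd [29.9 43.1] long 16.0
   mark 0.81 [288.5  21.8] [0.5916 0.2776]
pale_pebble 0.8 [254. 219. 302. 288.] mean [0.5431 0.1641] rect [542.8 163.9] 28.0 21.8 41.3 sd [10.2 14.8] long 70.3
   mark 0.63 [279.6 245.9] [0.5273 0.1201]
small_stand ellipse [588.2 276.5] [47.8 54.7] long 71.1
```

```bash
python3 -m pendant '[[[3,0,0,-0.025,0.014,0,15],[3.2,0,0,0,0,0,15],[2,0,0,0,0,0,15],[0,0,0,0,0,0,15],[0,0,0,0,0,0,15]]]'|grep -E 'pos|rot|open'
python3 -c "
from h import *
plan(.588,.2775,.02,70);level(70)
save('wrist','w30');look('wrist',{'small_stand':.0163})
ell('wrist','small_stand',.0163)"
```

```text
ee_pos: [0.5694, 0.2332, 0.0709]
tcp_rot: [179.7, -0.2, 69.8]
opening: 0.0228
t=38.0 pos [0.5694 0.2332 0.0709] yaw 69.8 open 22.8 F [-0.3 -0.4 -0.6] | d [4.78 0.19 5.11] rows 2 x [2.39 0.1  2.55] | turn -0.004 = 1 x -0.004
rotvec [ 0.004 -0.003 -0.004] 1 [ 0.004 -0.003 -0.004] q6 end 132
small_stand 0.82 [248. 109. 309. 183.] mean [0.5884 0.2785] rect [588.3 277.8] 52.0 46.6 69.6 sd [24.  27.3] long 71.9
   mark 0.98 [281.5 146.1] [0.5899 0.2765]
small_stand ellipse [588.3 277.4] [47.6 55.3] long 72.1
```

```bash
python3 -m pendant '[[[2.2,0.15,1.4,0,0,0,15],[1.8,0.1,1.4,0,0,0,15],[0.2,0,0.8,0,0,0,15],[0,0,0,0,0,0,15],[0,0,0,0,0,0,15]]]'|grep -E 'pos|rot|open'
python3 -c "
from h import *
plan(.588,.276,-.0115,70);level(70)"
```

```text
ee_pos: [0.5873, 0.2671, 0.0364]
tcp_rot: [179.6, -0.2, 69.4]
opening: 0.0225
t=38.7 pos [0.5873 0.2671 0.0364] yaw 69.4 open 22.5 F [-0.6  0.6  0.4] | d [ 0.84 -0.28  4.79] rows 2 x [ 0.42 -0.14  2.39] | turn -0.011 = 1 x -0.011
rotvec [ 0.007 -0.004 -0.011] 1 [ 0.007 -0.004 -0.011] q6 end 135
```

```bash
python3 -m pendant '[[[0.8,-0.25,1.3,0.007,-0.004,-0.01,15],[0,0,1.3,0,0,0,15],[0,0,0.6,0,0,0,15],[0,0,0,0,0,0,15],[0,0,0,0,0,0,15]]]'|grep -E 'pos|rot|open'
python3 -c "
from h import *
plan(.588,.276,-.0115,70);level(70)"
```

```text
ee_pos: [0.5877, 0.2737, 0.0026]
tcp_rot: [-180.0, 0.0, 69.9]
opening: 0.0227
t=39.1 pos [0.5877 0.2737 0.0026] yaw 69.9 open 22.7 F [ 0.3 -0.6 -0.4] | d [ 0.23 -0.05  1.41] rows 1 x [ 0.23 -0.05  1.41] | turn -0.002 = 1 x -0.002
rotvec [-0.001  0.    -0.002] 1 [-0.001  0.    -0.002] q6 end 135
```

```bash
python3 -m pendant '[[[0.22,-0.05,0.4,0,0,0,15],[0,0,0.4,0,0,0,15],[0,0,0,0,0,0,15]]]'|grep -E 'pos|for'; python3 -m pendant '[[[0,0,0.2,0,0,0,15],[0,0,0,0,0,0,15]]]'|grep -E 'pos|for';for i in 1 2 3 4; do python3 -m pendant '[[[0,0,0.15,0,0,0,15],[0,0,0,0,0,0,15]]]'|grep -E 'pos|force'; done
```

```text
ee_pos: [0.5881, 0.2759, -0.0056]
wrist_force: [-0.3, -0.4, -0.2]
ee_pos: [0.5882, 0.276, -0.0075]
wrist_force: [-0.0, 0.1, -0.6]
ee_pos: [0.5884, 0.2761, -0.0088]
wrist_force: [-1.1, -0.5, 0.5]
ee_pos: [0.5886, 0.2761, -0.0102]
wrist_force: [0.4, 0.4, 0.0]
ee_pos: [0.5887, 0.2762, -0.0117]
wrist_force: [-0.7, 0.0, -0.6]
ee_pos: [0.5891, 0.2766, -0.0117]
wrist_force: [-0.7, 0.5, -1.1]
```

Seated. Release and go to the quartz point, well clear of the vice.

```bash
python3 -m pendant '[[[0,0,0,0,0,0,34],[0,0,0,0,0,0,42],[0,0,0,0,0,0,50],[0,0,-0.6,0,0,0,55],[0,0,-1.5,0,0,0,60]]]'|grep -E 'pos|force|open';python3 -m pendant '[[[0,0,-3,0,0,0,100],[0,0,-3.5,0,0,0,100],[-1.5,0,-3.5,0,0,0,100],[-3,0,-3,0,0,0,100],[0,0,0,0,0,0,100]]]'|grep -E 'pos|open';python3 -c "
from h import *
save('wrist','w31');look('wrist',{'pale_pebble':.018,'plum_pebble':.025});ell('wrist','small_stand',.0163);ell('wrist','medium_stand',.0163)
plan(.48,-.05,.15,68);level(68)"
```

```text
ee_pos: [0.5875, 0.2758, 0.0067]
wrist_force: [-0.1, 0.5, -0.8]
opening: 0.0513
ee_pos: [0.5706, 0.2329, 0.1434]
opening: 0.0852
pale_pebble 0.79 [267. 121. 292. 159.] mean [0.5888 0.2814] rect [588.3 281.5] 28.1 26.6 31.6 sd [12.5 16.3] long 66.8
   mark 0.9 [280.8 138.6] [0.5898 0.2818]
plum_pebble 0.81 [100.  98. 145. 145.] mean [0.4616 0.3465] rect [461.7 346. ] 35.8 39.8 21.5 sd [18.7 20.7] long 94.3
   mark 0.97 [127.3 122.1] [0.454  0.3473]
small_stand ellipse [585.6 281. ] [46.1 51.8] long 71.5
medium_stand ellipse [462.5 346.9] [58.7 63.9] long 69.5
t=41.4 pos [0.569  0.2352 0.134 ] yaw 70.1 open 85.4 F [ 0.7  0.6 -0.2] | d [-29.87   1.31  -1.34] rows 8 x [-3.73  0.16 -0.17] | turn 0.037 = 1 x 0.037
rotvec [-0.011  0.009  0.037] 1 [-0.011  0.009  0.037] q6 end 134
```

```bash
python3 -m pendant '[[[-3.7,0.15,-0.4,-0.01,0,0.03,100],[-3.7,0.15,-0.4,0,0,0,100],[-3.7,0.15,-0.4,0,0,0,100],[-3.7,0.15,-0.4,0,0,0,100],[-3.7,0.15,-0.4,0,0,0,100]]]'|grep -E 'pos|rot';python3 -m pendant '[[[-3.7,0.15,-0.2,0,0,0,100],[-3.7,0.15,-0.2,0,0,0,100],[-3.7,0.15,-0.2,0,0,0,100],[-3,1,0,0,0,0,100],[-3,1,0,0,0,0,100]]]'|grep -E 'pos|rot';python3 -m pendant '[[[-3.3,2,0,0,0,0,100],[-3.3,2,0,0,0,0,100],[0,0,0,0,0,0,100]]]'|grep -E 'pos|rot';python3 -c "
from h import *
plan(.505,-.39,.08,68);level(68)
save('wrist','w32');look('wrist',{'quartz_point':.012})"
```

```text
ee_pos: [0.5061, 0.0616, 0.1461]
tcp_rot: [-179.3, 1.0, 69.0]
ee_pos: [0.4622, -0.1127, 0.1519]
tcp_rot: [-179.0, 1.1, 69.2]
ee_pos: [0.4747, -0.1955, 0.1502]
tcp_rot: [-178.8, 1.1, 69.1]
t=42.4 pos [ 0.4747 -0.1955  0.1502] yaw 69.1 open 85.7 F [0.3 0.6 0.4] | d [-16.95   9.91   7.15] rows 6 x [-2.82  1.65  1.19] | turn 0.020 = 1 x 0.020
rotvec [-0.02   0.02   0.019] 1 [-0.02   0.02   0.019] q6 end 90
quartz_point 0.65 [355. 242. 380. 334.] mean [ 0.5208 -0.3434] rect [ 523.6 -339.4] 113.0 24.7 72.1 sd [11.7 64.8] long 72.5
   mark 0.86 [366.5 285.9] [ 0.5268 -0.3399]
```

```bash
python3 -m pendant '[[[-2.8,1.65,0.8,-0.02,0.02,0.02,100],[-2.8,1.65,0.8,0,0,0,100],[-2.8,1.65,0.8,0,0,0,100],[-2.8,1.65,0.8,0,0,0,100],[-2.8,1.65,0.8,0,0,0,100]]]'>/dev/null;python3 -m pendant '[[[-2,1.5,0.8,0,0,0,100],[0,0,0,0,0,0,100],[0,0,0,0,0,0,100]]]'|grep -E 'pos|rot';python3 -c "
from h import *
level(68)
save('wrist','w33');look('wrist',{'quartz_point':.012})
plan(.527,-.344,.03,68)"
```

```text
ee_pos: [0.512, -0.3685, 0.0989]
tcp_rot: [-179.8, -0.3, 69.2]
rotvec [-0.003 -0.006  0.02 ] 1 [-0.003 -0.006  0.02 ] q6 end 76
quartz_point 0.72 [269.  99. 297. 229.] mean [ 0.5266 -0.3412] rect [ 525.7 -342.4] 111.7 25.1 69.0 sd [13.3 58.8] long 68.6
   mark 0.96 [283.6 171.2] [ 0.5264 -0.3464]
t=43.4 pos [ 0.512  -0.3678  0.0999] yaw 69.2 open 85.5 F [-0.3 -0.4 -1.2] | d [2.72 0.57 7.01] rows 2 x [1.36 0.29 3.5 ] | turn 0.021 = 1 x 0.021
```

```bash
python3 -m pendant '[[[1.2,0.3,2.2,0,0,0.01,65],[1.2,0.2,2.2,0,0,0,65],[0,0,2,0,0,0,65],[0,0,1,0,0,0,65],[0,0,0,0,0,0,65]]]'|grep -E 'pos|rot';python3 -c "
from h import *
level(68.7);plan(.5255,-.347,-.0285,68.7)
save('wrist','w34');look('wrist',{'quartz_point':.012})"
```

```text
ee_pos: [0.5286, -0.3409, 0.0295]
tcp_rot: [179.6, -0.2, 69.0]
rotvec [ 0.007 -0.004  0.005] 1 [ 0.007 -0.004  0.005] q6 end 78
t=43.8 pos [ 0.5286 -0.3409  0.0295] yaw 69.0 open 55.6 F [ 0.4  0.1 -0.3] | d [-0.71 -0.11  5.8 ] rows 2 x [-0.35 -0.06  2.9 ] | turn 0.005 = 1 x 0.005
quartz_point 0.57 [256. 141. 295. 308.] mean [ 0.5271 -0.3438] rect [ 526.8 -345.1] 115.7 26.5 68.5 sd [14.1 60.9] long 68.3
   mark 0.77 [273.6 228.5] [ 0.5254 -0.3478]
```

```bash
python3 -m pendant '[[[-0.8,-0.1,1.7,0.007,-0.004,0.007,65],[0,0,1.7,0,0,0,65],[0,0,1,0,0,0,65],[0,0,0.4,0,0,0,65],[0,0,0,0,0,0,65]]]'|grep -E 'pos|rot|for';python3 -c "
from h import *
level(68.7);plan(.5255,-.348,-.0285,68.7)
save('wrist','w35');look('wrist',{'quartz_point':.012})"
```

```text
ee_pos: [0.5278, -0.3537, -0.0133]
tcp_rot: [179.4, 0.2, 68.4]
wrist_force: [0.0, 0.3, 0.7]
rotvec [ 0.01   0.004 -0.006] 1 [ 0.01   0.004 -0.006] q6 end 78
t=44.4 pos [ 0.5278 -0.3537 -0.0133] yaw 68.4 open 55.2 F [0.  0.3 0.7] | d [ 0.45 -0.44  1.51] rows 1 x [ 0.45 -0.44  1.51] | turn -0.006 = 1 x -0.006
quartz_point 0.74 [241. 120. 292. 330.] mean [ 0.5269 -0.3418] rect [ 525.7 -344. ] 116.1 26.0 68.3 sd [13.9 60.6] long 68.3
   mark 0.85 [268.5 233. ] [ 0.5261 -0.3464]
```

```bash
python3 -m pendant '[[[0.4,-0.35,0.6,0.01,0.004,0,65],[0.1,0,0.5,0,0,0,65],[0,0,0.3,0,0,0,65],[0,0,0,0,0,0,65]]]'|grep -E 'pos|rot|for';python3 -c "
from h import *
level(68.5);plan(.5255,-.3475,-.0285,68.5)
save('wrist','w36');look('wrist',{'quartz_point':.012})"
```

```text
ee_pos: [0.5281, -0.3479, -0.025]
tcp_rot: [179.8, 0.0, 68.4]
wrist_force: [-0.1, -1.1, 0.1]
rotvec [ 0.004  0.    -0.002] 1 [ 0.004  0.    -0.002] q6 end 78
t=44.9 pos [ 0.5281 -0.3479 -0.025 ] yaw 68.4 open 55.4 F [-0.1 -1.1  0.1] | d [-0.05 -0.26  0.35] rows 1 x [-0.05 -0.26  0.35] | turn -0.002 = 1 x -0.002
quartz_point 0.83 [244. 132. 297. 350.] mean [ 0.527  -0.3414] rect [ 526.2 -343. ] 113.1 25.9 68.5 sd [14.  59.8] long 68.4
   mark 0.97 [269.8 249.6] [ 0.5251 -0.3458]
```

```bash
python3 -m pendant '[[[0.1,-0.15,0.35,0.004,0,0,65],[0,0,0,0,0,0,65]]]'|grep -E 'pos|for';python3 -m pendant '[[[0,0,0,0,0,0,22],[0,0,0,0,0,0,10],[0,0,0,0,0,0,10],[0,0,0,0,0,0,10],[0,0,0,0,0,0,10]]]' 60;python3 -c "
from h import *
save('wrist','w37');look('wrist',{'quartz_point':.012})"
```

```text
ee_pos: [0.5275, -0.3469, -0.0276]
wrist_force: [-0.4, 0.2, 0.6]
time: 45.6
ee_pos: [0.5276, -0.347, -0.0271]
tcp_rot: [179.9, 0.0, 68.4]
wrist_force: [-0.2, -0.4, -1.4]
opening: 0.0224
quartz_point 0.78 [249. 135. 304. 351.] mean [ 0.5297 -0.3408] rect [ 529.1 -342.4] 110.1 25.0 68.4 sd [13.7 59. ] long 68.4
   mark 0.57 [277.1 253.9] [ 0.5275 -0.3471]
```

```bash
python3 -m pendant '[[[0,0,-0.6,0,0,0,10],[0,0,-1.5,0,0,0,10],[0,0,-3,0,0,0,10],[0,0,-3.5,0,0,0,10],[0,0,-3.5,0,0,0,10]]]' 90;python3 -m pendant '[[[0,-1,-2.5,0,0,0,10],[1,-3,-1.5,0,0,0,10],[2.5,-2.5,0,0,0,0,10],[3,-2,0,0,0,0,10],[3,-2,0,0,0,0,10]]]';python3 -c "
from h import *
save('wrist','w38');look('wrist',{'quartz_point':.16})
plan(.55,-.02,.13,82);level(82)"
```

```text
time: 46.17
ee_pos: [0.5227, -0.3437, 0.0888]
tcp_rot: [-179.2, -0.1, 68.4]
wrist_force: [0.7, -0.4, -1.1]
opening: 0.021
time: 46.58
ee_pos: [0.4617, -0.2203, 0.1416]
tcp_rot: [-179.9, 0.0, 68.0]
wrist_force: [0.4, -0.0, -0.4]
opening: 0.0213
quartz_point 0.79 [249. 136. 305. 350.] mean [ 0.4601 -0.2198] rect [ 459.4 -221.6] 127.0 29.3 68.5 sd [15.7 68.6] long 68.3
   mark 0.57 [274.6 251.2] [ 0.4335 -0.2837]
t=46.7 pos [ 0.4621 -0.2193  0.1417] yaw 68.3 open 21.4 F [ 0.4  0.2 -2.4] | d [21.77  0.79  1.16] rows 6 x [3.63 0.13 0.19] | turn -0.240 = 2 x -0.120
rotvec [-0.001  0.    -0.24 ] 2 [-0.001  0.    -0.12 ] q6 end 73
```

```bash
python3 -m pendant '[[[3.4,-0.6,0,0,0,0,10],[3.4,-0.3,0,0,0,0,10],[3.4,0,0,0,0,0,10],[3.4,0,0,0,0,0,10],[3.4,0.5,0,0,0,0,10]]]'|grep -E 'pos|open';python3 -m pendant '[[[3,0.6,0,0,0,0,10],[0,0,0,0,0,-0.12,10],[0,0,0,0,0,-0.12,10],[0,0,0,0,0,0,10],[0,0,0,0,0,0,10]]]';python3 -c "
from h import *
save('wrist','w39');look('wrist',{'clip_stand':.012,'clip_jaw_a':.05,'clip_jaw_b':.05,'quartz_point':.16});ell('wrist','clip_stand',.012)
plan(.595,.062,.08,82);level(82)"
```

```text
ee_pos: [0.5229, -0.0625, 0.1429]
opening: 0.021
time: 47.57
ee_pos: [0.5456, -0.0322, 0.1415]
tcp_rot: [180.0, 0.2, 81.8]
wrist_force: [0.6, -0.6, -0.8]
opening: 0.0214
clip_stand 0.78 [284.  16. 348. 143.] mean [0.5914 0.064 ] rect [593.2  61.8] 107.4 55.2 82.1 sd [29.2 61.4] long 81.2
   mark 0.6 [309.5  84.7] [0.5904 0.0636]
clip_jaw_a 0.59 [322.  20. 347. 133.] mean [0.6045 0.0639] rect [604.7  60.8] 85.8 16.7 82.1 sd [ 8.9 62.6] long 81.8
clip_jaw_a 0.58 [293.  20. 310. 135.] mean [0.5756 0.0672] rect [575.3  64.1] 83.8 11.8 82.4 sd [ 6.6 67.1] long 82.6Traceback (most recent call last):
  File "<string>", line 3, in <module>
    save('wrist','w39');look('wrist',{'clip_stand':.012,'clip_jaw_a':.05,'clip_jaw_b':.05,'quartz_point':.16});ell('wrist','clip_stand',.012)
                        ~~~~^^^^^^^^^^^^^^^^^^^^^^^^^^^^^^^^^^^^^^^^^^^^^^^^^^^^^^^^^^^^^^^^^^^^^^^^^^^^^^^^^^
  File "h.py", line 33, in look
    for m in bot.mark_of(cam,t)[:2]: print('   mark',round(m['confidence'],2),np.round(m['uv'],1),px2w(cam,m['uv'],0)[0,:2].round(4))
             ~~~~~~~~~~~^^^^^^^
ValueError: it knows: clip_stand, large_stand, medium_stand, pale_pebble, plum_pebble, quartz_point, slate, small_stand
```

View pics/w39.png

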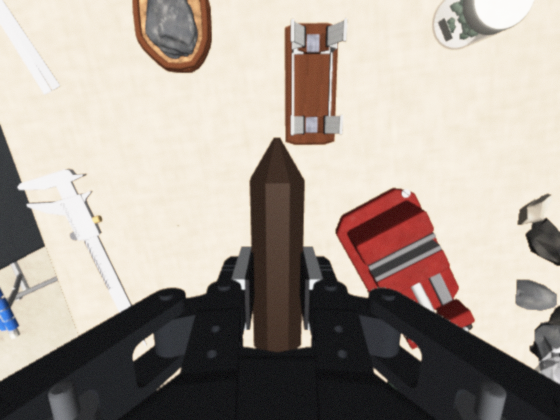

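View w39: the quartz is held straight along the tool axis. The clip troughs are at (313,43) and (311,125), the base spans (286..338, 22..144), and the leaves stand either side.

```bash
python3 -c "
from h import *
p=px2w('wrist',[[313,43],[311.5,125]],.022);d=p[0]-p[1];print(p.round(4),p.mean(0).round(4),np.linalg.norm(d),np.degrees(np.arctan2(d[1],d[0])))
im=cv2.imread('pics/w39.png')
# felt: bluish pixels
hsv=cv2.cvtColor(im,cv2.COLOR_BGR2HSV)
for r in ((28,58),(112,138)):
  s=im[r[0]:r[1],300:326].astype(int); m=(s[...,0]-s[...,1]>8)&(s[...,0]-s[...,2]>8); yx=np.argwhere(m); print(r,len(yx),yx.mean(0)[::-1]+[300,r[0]],np.ptp(yx,axis=0))
b=px2w('wrist',[[286,144],[338,144],[286,22],[338,22]],.012);print(b.mean(0))
plan(.59,.0625,.08,82);level(82)"
```

```text
[[0.5947 0.0945 0.022 ]
 [0.5856 0.0267 0.022 ]] [0.5902 0.0606 0.022 ] 0.06840299219108593 82.40683544717533
(28, 58) 144 [312.5625      42.74305556] [14  9]
(112, 138) 113 [311.18584071 124.26548673] [13  8]
[0.59112771 0.06104065 0.012     ]
t=47.8 pos [ 0.5451 -0.0324  0.1418] yaw 81.8 open 21.3 F [ 0.1  0.1 -0.9] | d [10.05  3.09  6.15] rows 4 x [2.51 0.77 1.54] | turn -0.003 = 1 x -0.003
rotvec [ 0.001  0.003 -0.003] 1 [ 0.001  0.003 -0.003] q6 end 95
```

```bash
python3 -m pendant '[[[2.4,0.8,0.8,0,0,0,10],[2.4,0.8,1.2,0,0,0,10],[2.4,0.8,1.2,0,0,0,10],[1.5,0.5,1.2,0,0,0,10],[0,0,0,0,0,0,10]]]'|grep -E 'pos|rot|open';python3 -c "
from h import *
save('wrist','w40');look('wrist',{'clip_stand':.012})
plan(.59,.061,.06,82.4);level(82.4)"
```

```text
ee_pos: [0.5887, 0.0485, 0.0982]
tcp_rot: [179.7, 0.2, 80.9]
opening: 0.0215
clip_stand 0.58 [245. 120. 306. 245.] mean [0.5946 0.0949] rect [589.5  58.5] 108.4 52.3 81.7 sd [30.6 33.9] long 159.9
t=48.3 pos [0.5886 0.0462 0.1012] yaw 80.9 open 21.7 F [-0.5  1.  -1.5] | d [ 1.49 -0.13  4.12] rows 2 x [ 0.75 -0.07  2.06] | turn -0.027 = 1 x -0.027
rotvec [ 0.008  0.003 -0.027] 1 [ 0.008  0.003 -0.027] q6 end 102
```

```bash
python3 -m pendant '[[[1.3,0,1.3,0.008,0.003,-0.025,10],[0,0,1.2,0,0,0,10],[0,0,0.8,0,0,0,10],[0,0,0,0,0,0,10],[0,0,0,0,0,0,10]]]'|grep -E 'pos|rot|open';python3 -c "
from h import *
save('wrist','w41');look('wrist',{'clip_stand':.012});
plan(.59,.061,.04,82.4);level(82.4)"
```

```text
ee_pos: [0.5912, 0.0566, 0.0684]
tcp_rot: [179.8, -0.0, 82.1]
opening: 0.0213
clip_stand 0.72 [240. 132. 311. 245.] mean [0.5902 0.0907] rect [591.5  71.4] 86.4 53.3 82.1 sd [34.7 46. ] long 54.3
t=48.9 pos [0.5916 0.0568 0.0691] yaw 82.2 open 21.0 F [ 0.  -0.1 -1.9] | d [ 0.39 -0.23  2.91] rows 1 x [ 0.39 -0.23  2.91] | turn -0.004 = 1 x -0.004
rotvec [ 0.004 -0.001 -0.004] 1 [ 0.004 -0.001 -0.004] q6 end 103
```

```bash
python3 -m pendant '[[[0.4,-0.15,0.5,0.004,0,0,10],[0,0,0.5,0,0,0,10],[0,0,0.5,0,0,0,10],[0,0,0.3,0,0,0,10],[0,0,0,0,0,0,10]]]'|grep -E 'pos|rot|for';python3 -c "
from h import *
plan(.59,.061,.04,82.4);level(82.4)
save('wrist','w42');im=cv2.imread('pics/w42.png')
for j in ('clip_jaw_a','clip_jaw_b'):
  for m in bot.masks_of('wrist',j)[:3]: print(j,round(m['confidence'],2),m['extent'])
for m in bot.masks_of('wrist','quartz_point')[:1]: print('q',m['extent'])"
```

```text
ee_pos: [0.5913, 0.0614, 0.0505]
tcp_rot: [179.9, -0.1, 82.1]
wrist_force: [0.1, -0.6, -1.0]
t=49.3 pos [0.5913 0.0614 0.0505] yaw 82.1 open 21.5 F [ 0.1 -0.6 -1. ] | d [-0.06 -0.12  1.05] rows 1 x [-0.06 -0.12  1.05] | turn -0.005 = 1 x -0.005
rotvec [ 0.002 -0.001 -0.005] 1 [ 0.002 -0.001 -0.005] q6 end 103
clip_jaw_a 0.76 [298.1, 166.7, 314.3, 197.9]
clip_jaw_a 0.76 [238.0, 164.9, 257.2, 199.4]
clip_jaw_b 0.76 [298.1, 166.7, 314.3, 197.9]
clip_jaw_b 0.76 [238.0, 164.9, 257.2, 199.4]
q [250.9, 134.6, 304.4, 349.5]
```

The leaves (238..314) and quartz (251..304) are centred to about 1 mm. I'll correct that and press down.

```bash
python3 -m pendant '[[[0,-0.1,0.4,0.002,0,0,10],[0,0,0.5,0,0,0,10],[0,0,0.5,0,0,0,10],[0,0,0.3,0,0,0,10],[0,0,0,0,0,0,10]]]' 110|grep -E 'pos|rot|for';for i in 1 2 3; do python3 -m pendant '[[[0,0,0.4,0,0,0,10],[0,0,0.2,0,0,0,10]]]'|grep -E 'pos|rot|for|open';done
```

```text
ee_pos: [0.5911, 0.0615, 0.0334]
tcp_rot: [179.9, -0.1, 82.1]
wrist_force: [0.9, -0.0, -1.1]
ee_pos: [0.5911, 0.0615, 0.0269]
tcp_rot: [179.9, -0.1, 82.1]
wrist_force: [-0.7, -0.8, -1.7]
opening: 0.0206
ee_pos: [0.5911, 0.0615, 0.0203]
tcp_rot: [179.9, -0.1, 82.1]
wrist_force: [0.1, -0.7, -1.2]
opening: 0.0208
ee_pos: [0.5911, 0.0615, 0.0137]
tcp_rot: [179.9, -0.1, 82.1]
wrist_force: [-0.7, -0.4, 2.1]
opening: 0.0206
```

```bash
for i in 1 2 3 4; do python3 -m pendant '[[[0,0,0.4,0,0,0,10],[0,0,0.1,0,0,0,10]]]'|grep -E 'pos|rot|for|open';done
```

```text
ee_pos: [0.5926, 0.0616, 0.0112]
tcp_rot: [179.6, -0.2, 82.1]
wrist_force: [-2.1, -0.4, 5.1]
opening: 0.0207
ee_pos: [0.5947, 0.0617, 0.0107]
tcp_rot: [179.3, -0.2, 82.1]
wrist_force: [-2.8, 0.5, -0.4]
opening: 0.0207
ee_pos: [0.5953, 0.0619, 0.0073]
tcp_rot: [179.2, -0.3, 82.1]
wrist_force: [-1.7, 0.4, -1.7]
opening: 0.0208
ee_pos: [0.5952, 0.0621, 0.0019]
tcp_rot: [179.2, -0.3, 82.2]
wrist_force: [-1.5, 0.1, 1.2]
opening: 0.0204
```

```bash
for i in 1 2 3; do python3 -m pendant '[[[0,-0.08,0.3,0.004,0.001,0,10],[0,0,0.1,0,0,0,10]]]'|grep -E 'pos|rot|for|open';done; python3 -c "
from h import *
level(82.4);plan(.591,.0615,-.005)"
```

```text
ee_pos: [0.594, 0.0622, -0.0031]
tcp_rot: [179.5, -0.3, 82.2]
wrist_force: [-1.3, 0.0, -2.7]
opening: 0.0207
ee_pos: [0.5935, 0.0624, -0.0044]
tcp_rot: [179.6, -0.4, 82.2]
wrist_force: [-6.9, 0.1, 8.4]
opening: 0.0207
ee_pos: [0.5934, 0.0624, -0.0043]
tcp_rot: [179.7, -0.5, 82.2]
wrist_force: [-4.9, 0.4, -0.5]
opening: 0.0207
rotvec [ 0.005 -0.009 -0.004] 1 [ 0.005 -0.009 -0.004] q6 end 103
t=51.6 pos [ 0.5934  0.0624 -0.0043] yaw 82.2 open 20.7 F [-4.9  0.4 -0.5] | d [-0.13 -0.23  0.07] rows 1 x [-0.13 -0.23  0.07]
```

It bottomed at z=-0.0044 (-0.005 expected). I'll look before releasing.

```bash
python3 -m pendant '[[[0,0.05,0.3,0.003,-0.005,0,10],[0,0,0.1,0,0,0,10],[0,0,0,0,0,0,10]]]'|grep -E 'pos|rot|for';python3 -c "
from h import *
save('wrist','w43');save('side','s43');save('top','t43')
a=cv2.imread('pics/w43.png')[90:330,140:420]
s=cv2.imread('pics/s43.png');p=w2px('side',[.592,.062,.03])[0].astype(int);print(p)
b=cv2.resize(s[p[1]-35:p[1]+35,p[0]-40:p[0]+40],(560,490),interpolation=cv2.INTER_CUBIC)
cv2.imwrite('pics/c43.png',cv2.resize(np.hstack([cv2.resize(a,(560,490),interpolation=cv2.INTER_CUBIC),b]),(800,350)))
for m in bot.masks_of('wrist','clip_jaw_a')[:4]: print(round(m['confidence'],2),m['extent'])
for m in bot.masks_of('wrist','quartz_point')[:1]: print('q',m['extent'])"
```

```text
ee_pos: [0.5931, 0.0622, -0.0042]
tcp_rot: [179.9, -0.2, 82.1]
wrist_force: [-0.6, 0.9, -4.8]
[321 209]
0.61 [295.5, 177.0, 342.5, 350.4]
0.55 [215.0, 178.1, 261.0, 349.5]
q [250.3, 136.5, 303.5, 350.9]
```

View pics/c43.png

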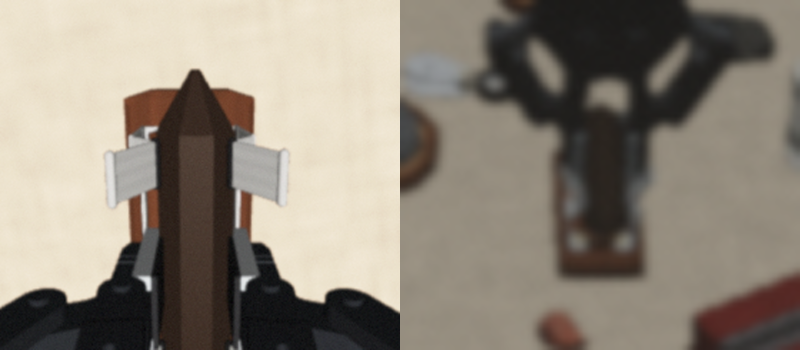

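The wrist view shows the quartz centred between both leaf pairs, inner edges at (157,165) and (232,165) on its sides. The wrist force is now downward, so the clips are drawing it onto the rests. One firm press to confirm, still holding.

```bash
python3 -m pendant '[[[0,0,0.6,0,0,0,10]]]'|grep -E 'pos|for';python3 -m pendant '[[[0,0,0.3,0,0,0,10]]]'|grep -E 'pos|for'; python3 -m pendant '[[[0,0,0,0,0,0,10],[0,0,0,0,0,0,10]]]'|grep -E 'pos|rot|for'
python3 -m pendant '[[[0,0,-0.1,0,0,0,10]]]'|grep -E 'pos|for'; python3 -m pendant '[[[0,0,0,0,0,0,10]]]'|grep -E 'pos|for'
```

```text
ee_pos: [0.5935, 0.0623, -0.0051]
wrist_force: [-41.2, -4.3, 94.8]
ee_pos: [0.5933, 0.0623, -0.0046]
wrist_force: [-12.7, -1.0, 13.2]
ee_pos: [0.5931, 0.0622, -0.004]
tcp_rot: [179.6, -0.3, 82.1]
wrist_force: [-0.9, 1.0, -1.6]
ee_pos: [0.5929, 0.0623, -0.0038]
wrist_force: [-1.5, 0.3, -5.7]
ee_pos: [0.5928, 0.0622, -0.0044]
wrist_force: [0.1, 0.6, -2.5]
```

Hard stop below, and a downward pull when lifting 1 mm, so it is seated with the clips closed over it. Release, then verify.

```bash
python3 -m pendant '[[[0,0,0,0,0,0,30],[0,0,0,0,0,0,36],[0,0,0,0,0,0,42],[0,0,0,0,0,0,48],[0,0,0,0,0,0,52]]]' 30|grep -E 'pos|for|open';python3 -m pendant '[[[0,0,-0.5,0,0,0,52],[0,0,-1.5,0,0,0,52],[0,0,-3,0,0,0,52],[0,0,-3.5,0,0,0,52],[0,0,-3,0,0,0,52]]]'|grep -E 'pos|for';python3 -m pendant '[[[-3,0,-2,0,0,0,100],[-3,0,0,0,0,0,100],[-2,0,0,0,0,0,100],[0,0,0,0,0,0,100],[0,0,0,0,0,0,100]]]'|grep -E 'pos|rot';python3 -c "
from h import *
save('wrist','w44');look('wrist',{'quartz_point':.034,'clip_stand':.012,'slate':.023});ell('wrist','large_stand',.0163);
for j in ['clip_jaw_a']:
  for m in bot.masks_of('wrist',j)[:3]: print(j,round(m['confidence'],2),m['extent'])"
```

```text
ee_pos: [0.5943, 0.0621, -0.0048]
wrist_force: [-0.9, -0.5, -0.1]
opening: 0.0444
ee_pos: [0.5894, 0.0611, 0.1077]
wrist_force: [-0.1, -0.2, 0.7]
ee_pos: [0.5822, -0.02, 0.1412]
tcp_rot: [179.3, -0.2, 82.2]
quartz_point 0.81 [259.  28. 286. 167.] mean [0.5917 0.0669] rect [591.2  65.8] 111.3 23.9 82.7 sd [12.2 57.9] long 82.5
   mark 0.93 [274.5 103.3] [0.5922 0.0662]
clip_stand 0.64 [244.  44. 304. 163.] mean [0.5891 0.0638] rect [591.2  61.7] 105.0 55.5 82.4 sd [37.9 64.5] long 82.1
   mark 0.64 [272.4 105.3] [0.5897 0.0648]
slate 0.84 [104.   1. 161.  81.] mean [0.4766 0.1316] rect [478.6 131.1] 60.2 45.2 74.1 sd [21.3 31.9] long 96.9
   mark 0.6 [132.1  42.9] [0.4689 0.1361]
large_stand ellipse [477.2 132.1] [70.  85.7] long 97.5
clip_jaw_a 0.75 [286.6, 47.0, 307.6, 156.4]
clip_jaw_a 0.6 [245.6, 45.5, 270.1, 157.6]
clip_jaw_a 0.53 [244.8, 43.0, 306.1, 165.4]
```

```bash
python3 -c "
from h import *
im=save('wrist','w45')
m=bot.masks_of('wrist','quartz_point')[0]['pixels']
for r in range(30,168,6):
  c=np.where(m[r])[0]; print(r,(c.min(),c.max(),len(c)) if len(c) else '', end='; ')
print()
L=[x['pixels'] for x in bot.masks_of('wrist','clip_jaw_a')[:2]]
for l in L:
  for r in range(44,160,8):
    c=np.where(l[r])[0]; print(r,(c.min(),c.max()) if len(c) else '', end='; ')
  print()
save('wrist','w46')
plan(.48,.2,.15,82)
print(bot.get_obs()['time'])
for z in (.034,.042):
  for x in (.0,):
    Rz=R.from_euler('z',82.4,degrees=True)
    for w in (.008,.00975,.012):
      print(z,w,[w2px('wrist',np.array([.5915,.0625,z])+Rz.apply([s*w*1.0*0,-s*w,0])+Rz.apply([y,0,0]))[0].round(1).tolist() for y in (-.034,.034) for s in (-1,1)])
"
```

```text
30 (np.int64(272), np.int64(276), 5); 36 (np.int64(268), np.int64(280), 13); 42 (np.int64(265), np.int64(284), 20); 48 (np.int64(262), np.int64(287), 26); 54 (np.int64(263), np.int64(285), 23); 60 (np.int64(263), np.int64(284), 22); 66 (np.int64(263), np.int64(284), 22); 72 (np.int64(262), np.int64(287), 26); 78 (np.int64(261), np.int64(288), 28); 84 (np.int64(261), np.int64(288), 28); 90 (np.int64(261), np.int64(288), 28); 96 (np.int64(261), np.int64(288), 28); 102 (np.int64(261), np.int64(288), 28); 108 (np.int64(261), np.int64(288), 28); 114 (np.int64(261), np.int64(288), 28); 120 (np.int64(261), np.int64(288), 28); 126 (np.int64(261), np.int64(288), 28); 132 (np.int64(261), np.int64(288), 28); 138 (np.int64(263), np.int64(286), 24); 144 (np.int64(264), np.int64(285), 22); 150 (np.int64(264), np.int64(285), 22); 156 (np.int64(264), np.int64(285), 22); 162 (np.int64(269), np.int64(281), 13); 
44 ; 52 (np.int64(245), np.int64(261)); 60 (np.int64(245), np.int64(262)); 68 (np.int64(247), np.int64(262)); 76 ; 84 (np.int64(254), np.int64(255)); 92 (np.int64(254), np.int64(255)); 100 ; 1
[... 550 characters left out ...]
int64(303)); 148 (np.int64(286), np.int64(303)); 156 (np.int64(293), np.int64(303)); 
t=54.5 pos [ 0.582  -0.0192  0.1402] yaw 82.3 open 85.6 F [ 0.6 -1.1  0.1] | d [ 20.37 -13.02  -1.04] rows 7 x [ 2.91 -1.86 -0.15] | turn 0.006 = 1 x 0.006
54.5
0.034 0.008 [[265.6, 144.5], [283.5, 144.4], [264.7, 61.9], [283.7, 61.9]]
0.034 0.00975 [[263.7, 144.5], [285.4, 144.4], [262.6, 61.9], [285.8, 61.9]]
0.034 0.012 [[261.2, 144.5], [287.9, 144.4], [259.9, 61.9], [288.5, 61.9]]
0.042 0.008 [[265.4, 145.0], [283.8, 145.0], [264.4, 59.9], [284.1, 59.9]]
0.042 0.00975 [[263.4, 145.0], [285.8, 145.0], [262.3, 59.9], [286.2, 59.9]]
0.042 0.012 [[260.8, 145.0], [288.3, 145.0], [259.5, 59.9], [289.0, 59.9]]
```

At all four leaves the quartz is covered down to about 19 mm between the leaves, which is the 0.06 rad closed position. All pieces are seated and the gripper is clear, so I'm handing in.

```bash
python3 -c "
from h import *
save('top','t47')
look('top',{'plum_pebble':.025,'medium_stand':.0163,'pale_pebble':.018,'small_stand':.0163})
bot.job_done();print(bot.get_obs()['time'])"
```

```text
plum_pebble 0.74 [123. 228. 137. 243.] mean [0.4601 0.3435] rect [460.6 343.8] 40.6 27.7 47.6 sd [14.7 21.8] long 58.0
   mark 0.69 [128.4 235.3] [0.4675 0.3562]
medium_stand 0.58 [116. 224. 147. 251.] mean [0.4581 0.3442] rect [459.8 344.9] 65.4 57.4 47.7 sd [34.5 39. ] long 76.6
   mark 0.57 [131.8 240.4] [0.4559 0.3476]
   mark 0.53 [260.6 184.6] [0.5955 0.0587]
pale_pebble 0.51 [157. 176. 172. 187.] mean [0.5917 0.2801] rect [592.3 280.7] 30.2 21.0 46.6 sd [11.2 16.4] long 55.8
   mark 0.5 [164.  183.6] [0.5913 0.2837]
   mark 0.21 [225.3 233.2] [0.4781 0.136 ]
small_stand 0.69 [155. 173. 180. 196.] mean [0.5849 0.2738] rect [587.5 275.4] 51.8 50.1 46.8 sd [26.9 30.6] long 118.1
   mark 0.55 [167.  183.1] [0.5927 0.2768]
the job is handed in; nothing more can be done
the job is handed in; nothing more can be done
```

I set all four pieces on their stands and handed the job in at about 55 s. No verdict is reported, so what follows rests on my own checks.

- **Slate:** it stopped at the expected floor height in the large stand. In the last wrist picture it was within 1 mm of the stand's centre and 1° of its long side.
- **Plum and pale pebbles:** each stopped at its expected floor height, and the wrist pictures after release placed both inside the lip. How closely they line up is less certain: the wrist camera put the plum about 8° off its seat's long side and the pale one about 5°. The last top picture, taken from far away, gave about 19° for the plum. Its angle for the small stand was plainly wrong, so I gave it little weight.
- **Quartz point:** I pressed it to a hard stop and held on. I let go only after lifting 1 mm and feeling the clips pull it down. Afterwards the leaves overlapped its upper edges at all four places, about 19 mm apart, which matches the closed position (0.06 rad).

**What went wrong along the way:**
- One early turn ran the last joint into its range limit, and the arm tilted before I levelled it.
- The fingertips turned out to be about 32 mm short of the reported TCP. My first closings on the slate were therefore too high and missed or slipped, though the slate did not move.
- I set the slate back on the cloth and regripped it higher, so the fingers would clear the lip.
- Setting the slate back down and pressing the quartz home gave short wrist forces of about 68 N and 103 N, under the 120 N limit. I took these as pushes through the fingers, not the gripper's body.

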